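# Set out a washed rescue pulley on the greasing stands

### The job

Set out the washed pulley parts for greasing: thread the cheek plate onto the pin of the tall stand first, then the grooved sheave on top of it, then the spacer tube on top of that, and thread the plain bearing ring onto the pin of the short stand. Every part must lie flat and fully down, and the carabiner, snapgate, eyebolt and pin gauge must stay where they are.

Things in the scene. Friction and masses are not known exactly. Their poses are not given: they have to be found in the camera images.
- cheek_mid (a point): Cheek plate: flat rectangular aluminium plate 96 x 46 x 10 mm with a 24 mm hole in its middle and a 14 mm hole near each end, lying flat on the bench. Point: centre of the middle hole, half-way up (5 mm above its underside). x runs along its 96 mm length, y across its 46 mm width, z up. Can be gripped across its width. 0.1 kg.
- sheave_mid (a point): Sheave: round aluminium wheel 62 mm across and 20 mm high with a deep rope groove round its rim (flanges 5 mm thick, groove bottom 48 mm across) and a 24 mm bore, lying flat. Point: its centre, half-way up (10 mm above its underside); z up. 0.11 kg.
- tube_mid (a point): Spacer tube: plain aluminium tube 36 mm outside, 24 mm bore, 30 mm high, standing upright. Point: its centre, half-way up (15 mm above its underside); z up. 0.06 kg.
- bearing_mid (a point): Bearing ring: plain smooth steel ring 48 mm outside, 24 mm bore, 14 mm high, no groove, lying flat. Point: its centre, half-way up (7 mm above its underside); z up. 0.1 kg.
- tall_seat (a point): Tall greasing stand, fixed to the bench: round grey foot 64 mm across and 10 mm high, on it a round boss 36 mm across whose flat top, the seat, is 18 mm above the bench, and an upright steel pin 12 mm thick that rises 50 mm above the seat (top 8 mm tapered). Point: on the pin's axis at seat height; z up.
- short_seat (a point): Short greasing stand, fixed to the bench: square grey foot 64 x 64 mm and 10 mm high, on it a round boss 36 mm across whose flat top, the seat, is 18 mm above the bench, and an upright steel pin 12 mm thick that rises only 22 mm above the seat (top 8 mm tapered). Point: on the pin's axis at seat height; z up.
- carabiner_mid (a point): Cracked blue carabiner, a D-shaped loop of 10 mm bar about 105 x 65 mm, lying flat on the bench. Not part of the job. Point: its middle, 5 mm above the bench; x runs along its length, z up.
- snapgate_mid (a point): Bent orange snapgate (a narrow loop of 9 mm bar with a bent steel wire gate), about 105 x 65 mm, lying flat on the bench. Not part of the job. Point: its middle, 5 mm above the bench; x runs along its length, z up.
- eyebolt_mid (a point): Small steel eyebolt, 61 mm long, eye 36 mm across, 8 mm thick, lying flat on the bench. Not part of the job. Point: its middle, 5 mm above the bench; x runs from the eye to the shank, z up.
- gauge_mid (a point): Small brass pin gauge, 50 mm long: a square 12 mm handle and an 8 mm pin, lying flat on the bench. Not part of the job. Point: its middle, 5 mm above the bench; x runs from handle to pin, z up.
Mind the look-alikes: they are no part of the job. Leave any black look-alike of the part that bears tube_mid alone.

How it is judged:
By the outcome, as a careful person would: the job done as asked, in the order asked, and still so for the second after the job is handed in, with the robot touching nothing.
It also fails if it takes over 109 s, if anything falls off the work surface, if the arm or the gripper's body presses on something with over 40 N, if the wrist force passes 120 N, or if a joint passes its speed limit or range.

### The arm

A 7-joint arm with a two-finger parallel gripper is mounted at the origin on the work surface. World frame = base frame: x ahead of the robot, y to its left, z up, the work surface at z = 0. Lengths are in m, angles in rad, forces in N, time in s.
With the tool pointing down it reaches from about 0.4 to 0.925 m from the base axis. Payload 4.1 kg.
Tool frame: the origin (TCP) lies on the mounting face of the last link; the fingertips stand 173 mm ahead of it and the grasp point (between the pads) lies ctrl.grip_point_offset ahead of it (ctrl.grip_point_offset is the distance from the TCP to the grasp point, in m); z points along the fingers, y is the line along which they close (so a half turn about z gives the same grasp; the last joint's range is limited). The gripper opens to 85 mm and grips with 20 to 120 N. Pads are 22 mm wide; open, the fingers measure 114 mm over their backs; the gripper's body (76 mm by 85 mm) begins 54 mm behind the grasp point. The pads swing forward as they close: fully open they stand 13 mm farther back than shut.
Start: joints at [1.215, 0.398, 0.045, 1.537, -0.019, 1.207, -0.051], TCP at [0.165, -0.629, 0.405] pointing down, gripper open.
Joint ranges: [-2.82, 2.82], [-0.49, 2.23], [-1.37, 1.46], [0, 2.46], [-1.36, 4.5], [0.23, 2], [-2.94, 2.94]. Speed limits (rad/s): [2.57, 2.57, 3.14, 3.14, 3.14, 3.14, 3.14].

### API

Orientations are given as [roll, pitch, yaw] about the fixed x, y, z axes, in that order (R = Rz(yaw) Ry(pitch) Rx(roll)).
In Python, from station import ctrl, eyes, workorder gives the robot as it stands. The module is installed in compiled form; this text tells all that it offers.
- The arm moves only by the tool drive_tool, never from a script. Its argument "increments" is a list of rows, each an object with "translation": the shift along the tool's x, y, z each as a share of 0.2 m, from -1 to 1, a list of three; "delta_rot": the turn, a rotation vector about the tool's x, y, z each as a share of pi rad, from -1 to 1, a list of three; "jaw": the closure, from -1 (fully open) to 1 (shut). In form: [{"translation": [x, y, z], "delta_rot": [wx, wy, wz], "jaw": jaw}, ...]. A call has 1 to 5 rows; each row is the pose to reach, as a shift and turn from the pose commanded when the call began, along the tool's axes at that moment, turning the shorter way round; what a row does not reach only later rows make up. A row lasts 1/12 s, in which the tool goes at most 41.7 mm and 7.16 degrees, less where a joint would pass 70% of its speed; a pose out of reach is approached as far as the arm can. A call with a number of a shift or a turn outside -1 to 1 is refused whole. A call with a gripper value outside its range is refused whole. The fingers move at their own pace and stop on an object; "force" is the grip in N (left out, the last holds). Time passes only in rows, so rows that repeat a pose let the fingers close. It gives the time, the measured TCP pose, the force, the opening and the grip force at its end, in the units of the state.
- ctrl.get_state(): the state, without advancing time (a new reading comes with each control period).
- eyes.get_image(name): name is "side" or "top"; returns a dict with "img" (480x640x3 uint8, blue, green, red), "range_z" (480x640 float32, m along the optical axis (not along the pixel's ray), 0 where there is no reading), "intrinsics" (3x3 intrinsics, pixels), "D" ([k1, k2, p1, p2, k3] as OpenCV has them; the pictures are not rectified), "extrinsics" (4x4, takes a point from world to camera coordinates). Camera axes: x right, y up, looking along -z (the intrinsics and any distortion apply to the point x, -y, -z); pixel columns grow to the right and rows downward; lengths in m; the calibration is good to about 2 mm. A picture is of the moment at which its call begins.
- workorder.finish_job(): hands the job in; it is judged then, once.
Trained networks look in a picture, given as the dict that the camera call returned (one of the last four; its "shot" number tells which), for a name from the list of things; names that differ only in an ending like _2 or _b are one class to them, and where a whole thing is asked for, a point or a joint stands for the part that bears it (a point fixed in the world has none). Each returns a list of dicts, best first, with "conf" (0 to 1); they miss things now and then, are a little off and sometimes report something else, mostly with a low value. They report only what shows in the picture. A call takes as long as a camera call. They do not tell look-alikes from the thing itself.
- eyes.outline_of(picture, name): "region" (480x640 bool, what is visible of it) and "centre" ([row, column] in pixels, amid what is visible of it).
The state is a dict: "time_s": time; "q": joint angles; "qvel": joint speeds; "joint_torque": joint torques, N m; "eef_pos": TCP position; "ee_rot": TCP orientation; "contact_force": force on the tool from outside, world axes, zero at the start; "wrist_torque": the same for the moment, N m; "width": finger opening in m; "grasp_force": force on a finger pad.
Only numpy, scipy, OpenCV 4.12 (cv2) and the standard library are available. Lean on these libraries where they do the work, as an engineer would, in place of code of your own. Each camera call takes 0.05 s, during which the arm holds its last target. There are 200 camera calls.

## Working session

There is one attempt and no reset: what is moved stays moved. The work goes in short steps, Python scripts to look and compute and a tool call to move; the robot and the scene stay as the last step left them, time stands still between calls to the robot, and variables do not carry over. Pictures are saved under pics/ and viewed, at most 14 in all, crops included, and the job is handed in when it is done.

Besides the shell and the picture viewer there is one more tool, called after "Request:" as name(argument=value, ...) on one line, values as JSON. drive_tool: Moves the arm, as the interface text tells. Its arguments: {"type":"object","properties":{"increments":{"type":"array"},"force":{"type":"number"}},"required":["increments"]}

```bash
mkdir -p pics; cat > h.py <<'E'
import numpy as np, cv2
from station import ctrl, eyes, workorder
def rays(P,uv):
    uv=np.asarray(uv,float).reshape(-1,1,2)
    n=cv2.undistortPoints(uv,P["intrinsics"],P["D"]).reshape(-1,2)
    E=P["extrinsics"]; R=E[:3,:3]; t=E[:3,3]
    d=np.c_[n[:,0],-n[:,1],-np.ones(len(n))]
    return -R.T@t, d@R   # origin, world dirs (scaled to unit depth)
def at_z(P,uv,z):
    o,d=rays(P,uv); return o+d*((z-o[2])/d[:,2])[:,None]
def deproj(P,uv):
    o,d=rays(P,uv); uv=np.asarray(uv).astype(int).reshape(-1,2)
    return o+d*P["range_z"][uv[:,1],uv[:,0]][:,None]
def proj(P,X):
    E=P["extrinsics"]; c=np.asarray(X,float).reshape(-1,3)@E[:3,:3].T+E[:3,3]
    c=c*[1,-1,-1]
    return cv2.projectPoints(c,np.zeros(3),np.zeros(3),P["intrinsics"],P["D"])[0].reshape(-1,2)
E
python3 - <<'E'
from h import *
print(ctrl.get_state(), ctrl.grip_point_offset)
for n in ("top","side"):
    P=eyes.get_image(n); cv2.imwrite(f"pics/{n}0.png",P["img"])
    o,_=rays(P,[[320,240]]); print(n,o.round(3),P["D"])
    for k in "cheek_mid sheave_mid tube_mid bearing_mid tall_seat short_seat carabiner_mid snapgate_mid eyebolt_mid gauge_mid".split():
        for d in eyes.outline_of(P,k)[:4]:
            r=d["region"]; v,u=np.nonzero(r); X=deproj(P,np.c_[u,v]); 
            c=d["centre"]; print(" ",k,round(d["conf"],2),np.round(c),r.sum(),"med",np.median(X,0).round(4),"zmax",np.percentile(X[:,2],95).round(4))
E
```

```text
{'time_s': 0.0, 'q': array([ 1.21498856,  0.39918903,  0.04505774,  1.53786849, -0.01867738,
        1.20692254, -0.05072809]), 'qvel': array([ 0.0003916 ,  0.00194346, -0.00019864, -0.00136409,  0.00081683,
       -0.00108937,  0.00039637]), 'joint_torque': array([-9.95339406e-05, -4.75118995e+01,  1.36501931e+00, -2.54220021e+01,
        1.18297711e-02,  9.34776908e-03,  1.11244569e-05]), 'eef_pos': array([ 0.16504877, -0.62838971,  0.40367067]), 'ee_rot': array([-3.13963337e+00,  1.65925708e-04,  2.56878193e-01]), 'contact_force': array([ 0.33742765, -0.26879507,  0.47196481]), 'wrist_torque': array([-0.03340366,  0.04450928,  0.04094858]), 'grasp_force': 0.0, 'width': 0.08552637493655292} 0.1547
top [0.414 0.007 1.45 ] [0.03458585 0.         0.         0.         0.        ]
  cheek_mid 0.74 [195. 339.] 628 med [ 0.6425 -0.0159  0.0101] zmax 0.0154
  sheave_mid 0.92 [191. 237.] 497 med [0.6458 0.223  0.0192] zmax 0.025
  sheave_mid 0.25 [274. 337.] 254 med [ 0.4551 -0.0172  0.0137] zmax 0.0197
  tube_mid 0.42 [304. 238.] 167 med [0.3804 0.2339 0.027 ] zmax 0.0341
  bearing_mid 0.
[... 938 characters left out ...]
147  0.012 ] zmax 0.015
  tall_seat 0.75 [206. 403.] 529 med [ 0.4743 -0.2359  0.0099] zmax 0.0535
  tall_seat 0.49 [331. 264.] 486 med [0.4521 0.2254 0.0188] zmax 0.0302
  short_seat 0.88 [173. 342.] 438 med [ 0.6624 -0.2344  0.0097] zmax 0.0272
  short_seat 0.46 [164. 397.] 263 med [ 0.5796 -0.3674  0.0062] zmax 0.0093
  carabiner_mid 0.56 [364. 143.] 849 med [0.5604 0.3925 0.0083] zmax 0.0116
  snapgate_mid 0.55 [165. 398.] 257 med [ 0.5796 -0.3732  0.0059] zmax 0.0092
  eyebolt_mid 0.45 [221. 342.] 170 med [ 0.55   -0.0954  0.0054] zmax 0.0087
  gauge_mid 0.57 [275. 270.] 126 med [0.549  0.1214 0.0091] zmax 0.0131
  gauge_mid 0.42 [202. 406.] 548 med [ 0.4744 -0.2359  0.0097] zmax 0.0539
```

View pics/top0.png

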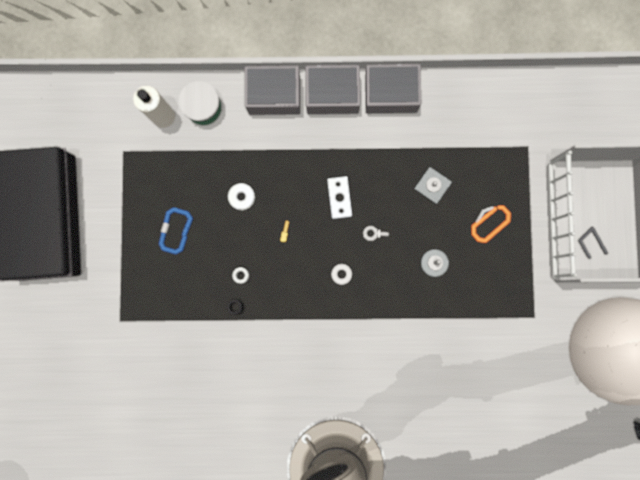

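View pics/side0.png

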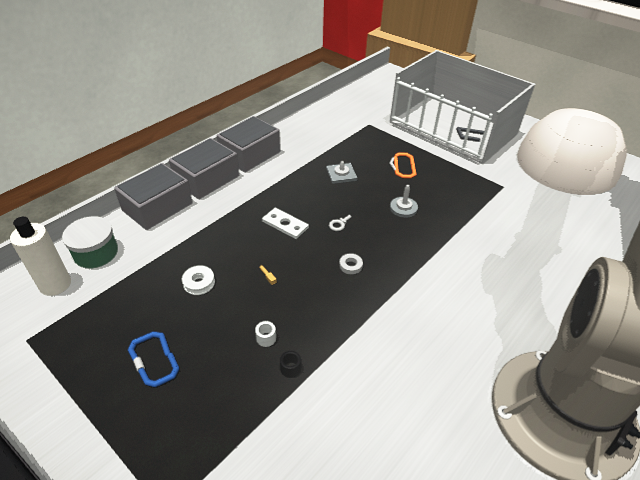

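The top view shows the cheek plate (340,197), sheave (241,196), white spacer tube (241,275), bearing ring (342,274), tall round stand (435,263) and short square stand (433,185).

What could be confused:
- **Tube:** the white one at (241,275) against the black look-alike at (236,307). I'll take the white one.
- **Ring parts:** the bearing at (342,274) against the sheave at (241,196). They differ in size and groove.

```bash
cat >> h.py <<'E'
def blob(P,xy,zt,rad,tol=.004,bright=None):
    """xy of surface points about height zt near xy"""
    v,u=np.mgrid[0:480,0:640]; uv=np.c_[u.ravel(),v.ravel()]
    X=deproj(P,uv); m=(np.hypot(*(X[:,:2]-xy).T)<rad)&(abs(X[:,2]-zt)<tol)&(P["range_z"].ravel()>0)
    return at_z(P,uv[m],zt)
E
python3 - <<'E'
from h import *
T={"sheave":((.6436,.225),.02,.045),"tube":((.451,.2255),.03,.03),"bearing":((.4535,-.016),.014,.035),"cheek":((.638,-.015),.01,.07),
"tallpin":((.476,-.238),.06,.03),"shortpin":((.665,-.238),.034,.03),"tallfoot":((.476,-.238),.01,.05),"shortfoot":((.665,-.238),.01,.06),"tallboss":((.476,-.238),.018,.03),"shortboss":((.665,-.238),.018,.03)}
for n in ("top","side"):
    P=eyes.get_image(n)
    for k,(c,z,r) in T.items():
        X=blob(P,np.array(c),z,r,.008 if 'pin' in k else .0035)
        if len(X)<3: print(n,k,len(X)); continue
        h=X[:,:2].astype(np.float32)
        (cc,rr)=cv2.minEnclosingCircle(h); R=cv2.minAreaRect(h*1000)
        print(n,k,len(h),"mean",h.mean(0).round(4),"circ",np.round(cc,4),round(rr,4),"rect",np.round(R[0],1),np.round(R[1],1),round(R[2],1))
P=eyes.get_image("side"); c=P["img"][215:395,180:420]; cv2.imwrite("pics/crop0.png",cv2.resize(c,None,fx=3,fy=3,interpolation=cv2.INTER_CUBIC))
E
```

```text
top sheave 318 mean [0.6458 0.2235] circ [0.6464 0.2235] 0.0308 rect [646.2 223.2] [58.4 58.8] 89.4
top tube 82 mean [0.4546 0.2232] circ [0.4548 0.2232] 0.0177 rect [454.4 223.5] [33.4 33.3] 89.4
top bearing 165 mean [ 0.4554 -0.0181] circ [ 0.4555 -0.0181] 0.0238 rect [455.6 -17.9] [44.2 46. ] 44.4
top cheek 518 mean [ 0.6432 -0.0158] circ [ 0.6375 -0.0154] 0.0697 rect [643.5 -17.9] [136.6 124. ] 63.6
top tallpin 16 mean [ 0.4803 -0.2409] circ [ 0.4796 -0.2414] 0.0063 rect [ 480.5 -242.2] [10.3 12.5] 26.0
top shortpin 20 mean [ 0.6695 -0.2412] circ [ 0.6704 -0.2399] 0.0076 rect [ 670.8 -241.3] [12.5 12. ] 32.2
top tallfoot 307 mean [ 0.4799 -0.2415] circ [ 0.4749 -0.2393] 0.0484 rect [ 473.7 -238.1] [93.3 85.2] 39.0
top shortfoot 424 mean [ 0.6681 -0.2422] circ [ 0.6648 -0.24  ] 0.0588 rect [ 661.1 -237.3] [112.  104.3] 82.0
top tallboss 135 mean [ 0.4805 -0.2393] circ [ 0.4783 -0.2391] 0.0286 rect [ 480.6 -238. ] [50.4 52.8] 24.2
top shortboss 131 mean [ 0.6682 -0.2405] circ [ 0.6651 -0.2374] 0.0291 rect [ 669.6 -239. ] [55.1 47.7] 64.5
side sheave 499 mean [0.6421 0.2262] circ [0
[... 315 characters left out ...]
.0128] 0.0528 rect [638.9 -12.4] [97.8 48.8] 6.6
side tallpin 34 mean [ 0.4774 -0.2394] circ [ 0.4785 -0.2393] 0.0137 rect [ 477.3 -239.9] [10.7 27. ] 26.3
side shortpin 24 mean [ 0.6654 -0.2387] circ [ 0.6667 -0.239 ] 0.0133 rect [ 665.8 -239.7] [ 9.8 25.4] 40.2
side tallfoot 253 mean [ 0.4745 -0.2341] circ [ 0.4773 -0.2394] 0.0332 rect [ 476.5 -238.6] [60.  64.1] 33.8
side shortfoot 276 mean [ 0.6638 -0.2362] circ [ 0.6653 -0.2407] 0.0439 rect [ 665.8 -239.8] [64.2 67.4] 54.5
side tallboss 110 mean [ 0.4763 -0.2379] circ [ 0.477  -0.2379] 0.0199 rect [ 477.4 -239.3] [34.6 35.8] 14.5
side shortboss 84 mean [ 0.6653 -0.2376] circ [ 0.6668 -0.2384] 0.0195 rect [ 665.5 -238.7] [32.4 37.2] 39.5
```

View pics/crop0.png

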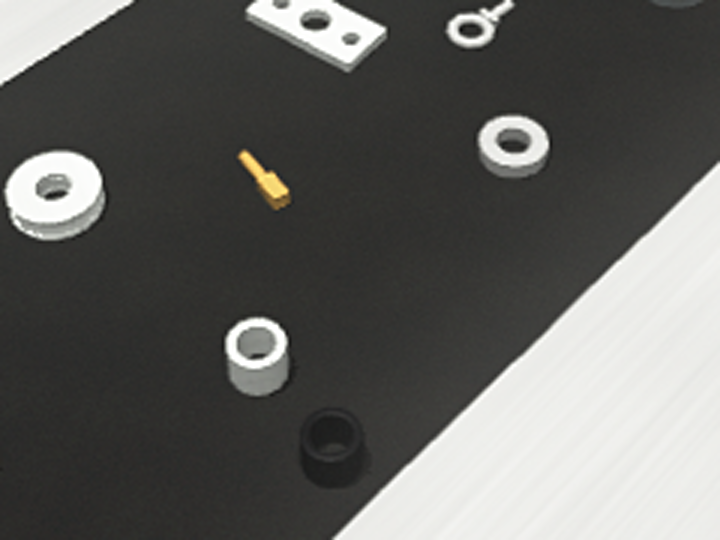

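The crop shows the white tube (upper one, about (257,355)) clearly apart from the black look-alike (332,450). It also shows the grooved sheave, the plain bearing and the cheek plate with three holes. The two cameras disagree by about 4 mm, so I average them. Next I move above the cheek plate.

Request:
drive_tool(increments=[{"translation": [0.77, -0.59, 0], "delta_rot": [0, 0, 0.0452], "jaw": -1}, {"translation": [0.77, -0.59, 0], "delta_rot": [0, 0, 0.0452], "jaw": -1}, {"translation": [0.77, -0.59, 0], "delta_rot": [0, 0, 0.0452], "jaw": -1}, {"translation": [0.77, -0.59, 0], "delta_rot": [0, 0, 0.0452], "jaw": -1}, {"translation": [0.77, -0.59, 0], "delta_rot": [0, 0, 0.0452], "jaw": -1}], force=40)

```text
time_s: 1.67
eef_pos: [0.287, -0.4719, 0.4049]
ee_rot: [-3.14, -0.002, 0.119]
contact_force: [1.1, 0.2, 0.1]
width: 0.0853
grasp_force: 0.0
```

Request:
drive_tool(increments=[{"translation": [0.68, -0.7, 0], "delta_rot": [0, 0, 0], "jaw": -1}, {"translation": [0.68, -0.7, 0], "delta_rot": [0, 0, 0], "jaw": -1}, {"translation": [0.68, -0.7, 0], "delta_rot": [0, 0, 0], "jaw": -1}, {"translation": [0.68, -0.7, 0], "delta_rot": [0, 0, 0], "jaw": -1}, {"translation": [0.68, -0.7, 0], "delta_rot": [0, 0, 0], "jaw": -1}])

```text
time_s: 2.08
eef_pos: [0.4055, -0.3169, 0.4051]
ee_rot: [-3.141, -0.002, 0.119]
contact_force: [-0.2, -0.1, -0.4]
width: 0.0856
grasp_force: 0.0
```

Request:
drive_tool(increments=[{"translation": [0.68, -0.7, 0], "delta_rot": [0, 0, 0], "jaw": -1}, {"translation": [0.68, -0.7, 0], "delta_rot": [0, 0, 0], "jaw": -1}, {"translation": [0.68, -0.7, 0], "delta_rot": [0, 0, 0], "jaw": -1}, {"translation": [0.68, -0.7, 0], "delta_rot": [0, 0, 0], "jaw": -1}, {"translation": [0.68, -0.7, 0], "delta_rot": [0, 0, 0], "jaw": -1}])

```text
time_s: 2.5
eef_pos: [0.5242, -0.1619, 0.4052]
ee_rot: [-3.14, -0.002, 0.119]
contact_force: [1.2, -0.4, -0.2]
width: 0.0854
grasp_force: 0.0
```

```bash
cat >> h.py <<'E'
W=dict(cheek=(.6408,-.0140),sheave=(.6440,.2248),tube=(.4528,.2245),bearing=(.4536,-.0166),tall=(.4788,-.2403),short=(.6675,-.2408))
def go(x,y,z,yaw=.115):
    s=ctrl.get_state(); d=np.array([x,y,z])-s["eef_pos"]; a=s["ee_rot"][2]; c,n=np.cos(a),np.sin(a)
    print("t",round(s["time_s"],2),"pos",s["eef_pos"].round(4),"rot",s["ee_rot"].round(4),"F",s["contact_force"].round(1),"w",round(s["width"],4),"g",round(s["grasp_force"],1))
    print("shares",np.round(np.array([d[0]*c+d[1]*n,d[0]*n-d[1]*c,-d[2]])/.2,4),"rz",round((a-yaw)/np.pi,4),"dist",np.linalg.norm(d).round(3))
E
python3 -c "
from h import *
go(*W['cheek'],.30); print(ctrl.get_state()['q'].round(2))"
```

```text
t 2.5 pos [ 0.5242 -0.1619  0.4052] rot [-3.1404e+00 -2.2000e-03  1.1900e-01] F [ 1.2 -0.4 -0.2] w 0.0854 g 0.0
shares [ 0.6668 -0.6652  0.5258] rz 0.0013 dist 0.216
[ 0.46  0.23 -0.28  1.77  0.07  1.15 -1.29]
```

Request:
drive_tool(increments=[{"translation": [0.667, -0.665, 0.2], "delta_rot": [0, 0, 0], "jaw": -1}, {"translation": [0.667, -0.665, 0.2], "delta_rot": [0, 0, 0], "jaw": -1}, {"translation": [0.667, -0.665, 0.2], "delta_rot": [0, 0, 0], "jaw": -1}, {"translation": [0.667, -0.665, 0.2], "delta_rot": [0, 0, 0], "jaw": -1}, {"translation": [0.667, -0.665, 0.2], "delta_rot": [0, 0, 0], "jaw": -1}])

```text
time_s: 2.92
eef_pos: [0.6411, -0.0141, 0.3638]
ee_rot: [-3.139, -0.001, 0.119]
contact_force: [-1.0, -0.2, 0.6]
width: 0.0851
grasp_force: 0.0
```

Request:
drive_tool(increments=[{"translation": [0, 0, 0.65], "delta_rot": [0, 0, 0], "jaw": -1}, {"translation": [0, 0, 0.65], "delta_rot": [0, 0, 0], "jaw": -1}, {"translation": [0, 0, 0.65], "delta_rot": [0, 0, 0], "jaw": -1}, {"translation": [0, 0, 0.65], "delta_rot": [0, 0, 0], "jaw": -1}, {"translation": [0, 0, 0.65], "delta_rot": [0, 0, 0], "jaw": -1}])

```text
time_s: 3.33
eef_pos: [0.6382, -0.019, 0.232]
ee_rot: [-3.141, 0.007, 0.115]
contact_force: [0.1, 0.5, 0.2]
width: 0.0856
grasp_force: 0.0
```

```bash
python3 -c "
from h import *
go(*W['cheek'],.18)
P=eyes.get_image('side'); p=proj(P,[[*W['cheek'],.01]])[0].astype(int); print(p)
s=ctrl.get_state(); e=s['eef_pos']
cv2.imwrite('pics/side1.png',cv2.resize(P['img'][80:300,180:440],None,fx=3,fy=2.7))
v,u=np.mgrid[60:320,180:440]; uv=np.c_[u.ravel(),v.ravel()]; X=deproj(P,uv); 
m=(np.hypot(*(X[:,:2]-e[:2]).T)<.075)&(X[:,2]>.02); Y=X[m]
for side in (Y[Y[:,1]>e[1]+.02],Y[Y[:,1]<e[1]-.02]):
  lo=np.percentile(side[:,2],1); k=side[side[:,2]<lo+.015]; print(len(side),'zmin',side[:,2].min().round(4),lo.round(4),'near tip mean',k.mean(0).round(4))
"
```

```text
t 3.33 pos [ 0.6382 -0.019   0.232 ] rot [-3.1409  0.0066  0.1148] F [0.1 0.5 0.2] w 0.0856 g 0.0
shares [ 0.0159 -0.0231  0.2598] rz -0.0001 dist 0.052
[284 220]
3662 zmin 0.0694 0.0854 near tip mean [0.6255 0.0319 0.0877]
485 zmin 0.0706 0.0717 near tip mean [ 0.6397 -0.0627  0.0795]
```

View pics/side1.png

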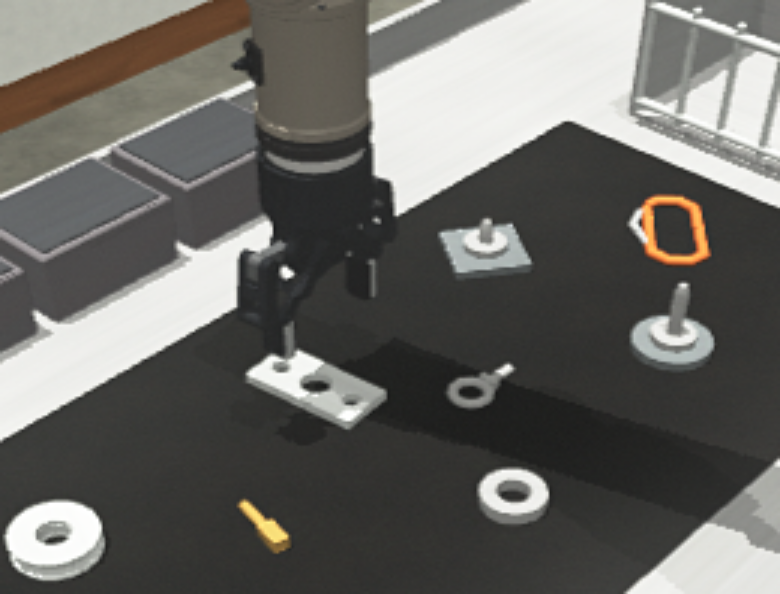

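Gripper is over the plate, with the tips about 162 mm ahead of the TCP when open. I descend and check before closing.

Request:
drive_tool(increments=[{"translation": [0.016, -0.023, 0.1], "delta_rot": [0, 0, 0], "jaw": -1}, {"translation": [0.016, -0.023, 0.15], "delta_rot": [0, 0, 0], "jaw": -1}, {"translation": [0.016, -0.023, 0.2], "delta_rot": [0, 0, 0], "jaw": -1}, {"translation": [0.016, -0.023, 0.2], "delta_rot": [0, 0, 0], "jaw": -1}, {"translation": [0.016, -0.023, 0.2], "delta_rot": [0, 0, 0], "jaw": -1}])

```text
time_s: 3.8
eef_pos: [0.6423, -0.0141, 0.1954]
ee_rot: [3.141, -0.0, 0.114]
contact_force: [0.3, -0.9, 0.1]
width: 0.0856
grasp_force: 0.0
```

```bash
python3 -c "
from h import *
go(*W['cheek'],.172)"
```

```text
t 3.8 pos [ 0.6423 -0.0141  0.1954] rot [ 3.1412e+00 -5.0000e-04  1.1450e-01] F [ 0.3 -0.9  0.1] w 0.0856 g 0.0
shares [-0.0074 -0.0015  0.117 ] rz -0.0002 dist 0.023
```

Request:
drive_tool(increments=[{"translation": [-0.007, 0, 0.06], "delta_rot": [0, 0, 0], "jaw": -1}, {"translation": [-0.007, 0, 0.11], "delta_rot": [0, 0, 0], "jaw": -1}, {"translation": [-0.007, 0, 0.11], "delta_rot": [0, 0, 0], "jaw": -1}, {"translation": [-0.007, 0, 0.11], "delta_rot": [0, 0, 0], "jaw": -0.3}, {"translation": [-0.007, 0, 0.11], "delta_rot": [0, 0, 0], "jaw": -0.3}])

```text
time_s: 4.22
eef_pos: [0.6408, -0.014, 0.1725]
ee_rot: [3.142, 0.0, 0.115]
contact_force: [-0.5, 0.4, -0.6]
width: 0.064
grasp_force: 0.0
```

Request:
drive_tool(increments=[{"translation": [0, 0, 0], "delta_rot": [0, 0, 0], "jaw": 1}, {"translation": [0, 0, 0], "delta_rot": [0, 0, 0], "jaw": 1}, {"translation": [0, 0, 0], "delta_rot": [0, 0, 0], "jaw": 1}, {"translation": [0, 0, 0], "delta_rot": [0, 0, 0], "jaw": 1}, {"translation": [0, 0, 0], "delta_rot": [0, 0, 0], "jaw": 1}], force=40)

```text
time_s: 4.63
eef_pos: [0.6412, -0.0138, 0.1734]
ee_rot: [3.141, -0.002, 0.115]
contact_force: [0.5, 0.2, 3.2]
width: 0.0445
grasp_force: 42.2
```

Request:
drive_tool(increments=[{"translation": [0, 0, 0], "delta_rot": [0, 0, 0], "jaw": 1}, {"translation": [0, 0, 0], "delta_rot": [0, 0, 0], "jaw": 1}])

```text
time_s: 4.8
eef_pos: [0.6412, -0.0138, 0.1733]
ee_rot: [3.141, -0.001, 0.115]
contact_force: [-0.2, 0.3, 5.6]
width: 0.0447
grasp_force: 42.3
```

Request:
drive_tool(increments=[{"translation": [0, 0, -0.1], "delta_rot": [0, 0, 0], "jaw": 1}, {"translation": [0, 0, -0.25], "delta_rot": [0, 0, 0], "jaw": 1}, {"translation": [0, 0, -0.4], "delta_rot": [0, 0, 0], "jaw": 1}, {"translation": [0, 0, -0.5], "delta_rot": [0, 0, 0], "jaw": 1}, {"translation": [0, 0, -0.5], "delta_rot": [0, 0, 0], "jaw": 1}])

```text
time_s: 5.22
eef_pos: [0.6422, -0.0138, 0.277]
ee_rot: [3.141, -0.007, 0.115]
contact_force: [1.3, 0.7, -0.6]
width: 0.0449
grasp_force: 41.8
```

```bash
python3 -c "
from h import *
go(*W['tall'],.272)
P=eyes.get_image('side')
cv2.imwrite('pics/side2.png',cv2.resize(P['img'][80:300,180:440],None,fx=3,fy=2.7))
s=ctrl.get_state(); e=s['eef_pos']; z=e[2]-.173+.01
for n in ('side','top'):
  P=eyes.get_image(n); X=blob(P,e[:2],z,.07,.006); h=X[:,:2].astype(np.float32)*1000
  print(n,len(h),h.mean(0) if len(h) else 0, cv2.minAreaRect(h) if len(h)>3 else 0)
"
```

```text
t 5.22 pos [ 0.6422 -0.0138  0.277 ] rot [ 3.1406 -0.0074  0.1146] F [ 1.3  0.7 -0.6] w 0.0449 g 41.8
shares [-0.9413  1.0315  0.0251] rz -0.0001 dist 0.279
side 486 [626.4296   -12.562901] ((636.6429443359375, -15.692359924316406), (98.85968017578125, 76.20742797851562), 0.1130816638469696)Traceback (most recent call last):
  File "<string>", line 8, in <module>
    P=eyes.get_image(n); X=blob(P,e[:2],z,.07,.006); h=X[:,:2].astype(np.float32)*1000
                           ~~~~^^^^^^^^^^^^^^^^^^^^
  File "h.py", line 22, in blob
    return at_z(P,uv[m],zt)
  File "h.py", line 10, in at_z
    o,d=rays(P,uv); return o+d*((z-o[2])/d[:,2])[:,None]
        ~~~~^^^^^^
  File "h.py", line 5, in rays
    n=cv2.undistortPoints(uv,P["intrinsics"],P["D"]).reshape(-1,2)
      ~~~~~~~~~~~~~~~~~~~^^^^^^^^^^^^^^^^^^^^^^^^^^^
cv2.error: OpenCV(4.12.0) /io/opencv/modules/calib3d/src/undistort.dispatch.cpp:347: error: (-215:Assertion failed) CV_IS_MAT(_src) && CV_IS_MAT(_dst) && (_src->rows == 1 || _src->cols == 1) && (_dst->rows == 1 || _dst->cols == 1) && _src->cols + _src->rows - 1 == _dst->rows + _dst->cols - 1 && (CV_MAT_TYPE(_src->type) == CV_32FC2 || CV_MAT_TYPE(_src->type) == CV_64FC2) && (CV_MAT_TYPE(_dst->type) == CV_32FC2 || CV_MAT_TYPE(_dst->type) == CV_64FC2) in function 'cvUndistortPointsInternal'
```

View pics/side2.png

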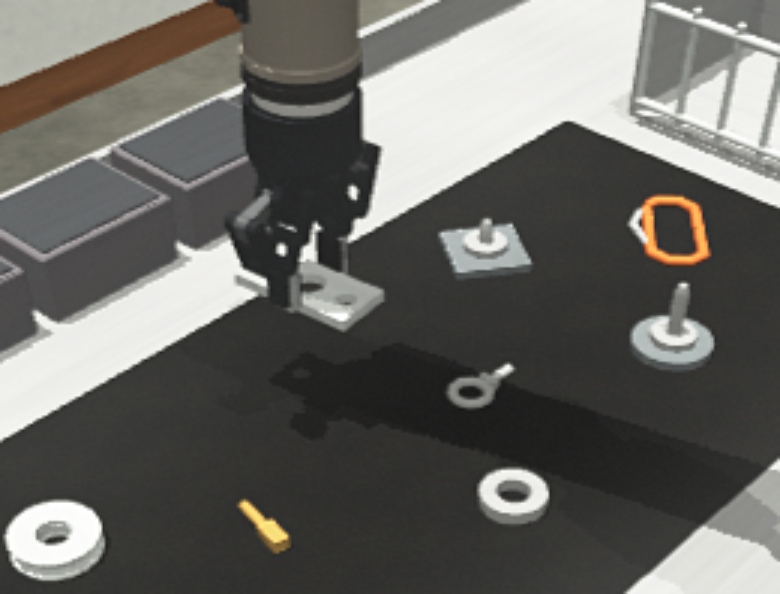

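The plate is held level around its middle hole. I move it over the tall stand.

Request:
drive_tool(increments=[{"translation": [-0.2, 0.2, 0], "delta_rot": [0, 0, 0], "jaw": 1}, {"translation": [-0.4, 0.4, 0], "delta_rot": [0, 0, 0], "jaw": 1}, {"translation": [-0.5, 0.52, 0], "delta_rot": [0, 0, 0], "jaw": 1}, {"translation": [-0.5, 0.52, 0], "delta_rot": [0, 0, 0], "jaw": 1}, {"translation": [-0.5, 0.52, 0], "delta_rot": [0, 0, 0], "jaw": 1}])

```text
time_s: 5.78
eef_pos: [0.5488, -0.1348, 0.2698]
ee_rot: [3.14, 0.009, 0.106]
contact_force: [-1.0, -0.5, -0.9]
width: 0.0445
grasp_force: 41.7
```

Request:
drive_tool(increments=[{"translation": [-0.13, 0.15, 0], "delta_rot": [0, 0, 0], "jaw": 1}, {"translation": [-0.26, 0.3, 0], "delta_rot": [0, 0, 0], "jaw": 1}, {"translation": [-0.38, 0.43, 0], "delta_rot": [0, 0, 0], "jaw": 1}, {"translation": [-0.44, 0.51, 0], "delta_rot": [0, 0, 0], "jaw": 1}, {"translation": [-0.44, 0.51, 0], "delta_rot": [0, 0, 0], "jaw": 1}])

```text
time_s: 6.2
eef_pos: [0.4738, -0.2447, 0.2706]
ee_rot: [3.141, 0.006, 0.107]
contact_force: [0.4, 0.0, -0.8]
width: 0.0448
grasp_force: 41.7
```

Request:
drive_tool(increments=[{"translation": [0, 0, 0], "delta_rot": [0, 0, 0], "jaw": 1}, {"translation": [0, 0, 0], "delta_rot": [0, 0, 0], "jaw": 1}, {"translation": [0, 0, 0], "delta_rot": [0, 0, 0], "jaw": 1}])

```text
time_s: 6.45
eef_pos: [0.4785, -0.2383, 0.272]
ee_rot: [-3.14, 0.0, 0.118]
contact_force: [0.7, 0.0, -0.8]
width: 0.0445
grasp_force: 41.8
```

```bash
python3 -c "
from h import *
go(*W['tall'],.262)
P=eyes.get_image('side'); p=proj(P,[[*W['tall'],.06]])[0].astype(int); print(p)
cv2.imwrite('pics/side3.png',cv2.resize(P['img'][p[1]-80:p[1]+60,p[0]-90:p[0]+90],None,fx=4,fy=4))
P=eyes.get_image('top'); p=proj(P,[[*W['tall'],.06]])[0].astype(int); print(p)
cv2.imwrite('pics/top3.png',cv2.resize(P['img'][p[1]-60:p[1]+60,p[0]-70:p[0]+70],None,fx=4,fy=4))
"
```

```text
t 6.45 pos [ 0.4785 -0.2383  0.272 ] rot [-3.1401e+00  3.0000e-04  1.1800e-01] F [ 0.7  0.  -0.8] w 0.0445 g 41.8
shares [0.0004 0.0103 0.0501] rz 0.001 dist 0.01
[406 188]
[437 262]
```

View pics/side3.png

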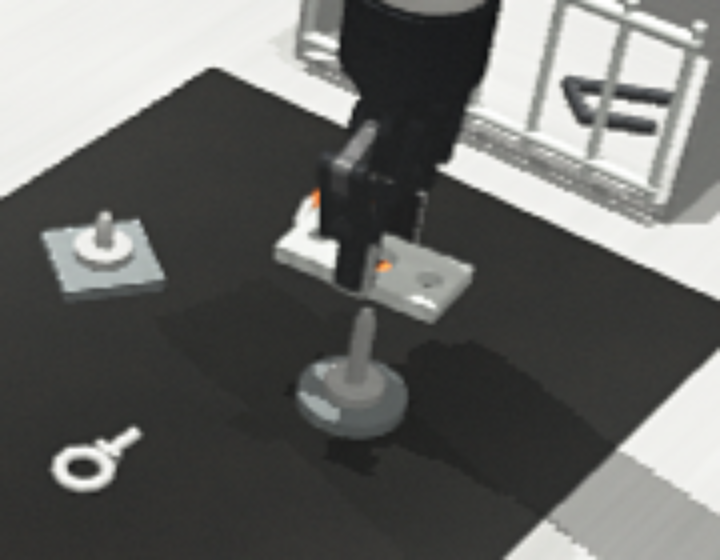

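```bash
python3 -c "
from h import *
P=eyes.get_image('side')
e=ctrl.get_state()['eef_pos']; a=.115; c,n=np.cos(a),np.sin(a); R=np.array([[c,-n],[n,c]])
for sx,sy in ((-1,1),(-1,-1),(1,-1),(1,1),(0,0)):
  q=e[:2]+R@[.048*sx,.023*sy]; print((4*(proj(P,[[*q,e[2]-.173+.01]])[0]-[316,108])).round())
g=cv2.cvtColor(P['img'],cv2.COLOR_BGR2GRAY); print(at_z(P,[[316+275/4,108+250/4],[316+435/4,108+311/4],[316+472/4,108+268/4]],e[2]-.163).round(4), e)
"
```

```text
[436. 305.]
[475. 262.]
[318. 200.]
[277. 239.]
[375. 251.]
[[ 0.5184 -0.202   0.1094]
 [ 0.4253 -0.2166  0.1094]
 [ 0.4314 -0.2618  0.1094]] [ 0.47829062 -0.23883789  0.27244862]
```

Request:
drive_tool(increments=[{"translation": [0, 0.007, 0.08], "delta_rot": [0, 0, 0], "jaw": 1}, {"translation": [0, 0.007, 0.16], "delta_rot": [0, 0, 0], "jaw": 1}, {"translation": [0, 0.007, 0.24], "delta_rot": [0, 0, 0], "jaw": 1}, {"translation": [0, 0.007, 0.32], "delta_rot": [0, 0, 0], "jaw": 1}, {"translation": [0, 0.007, 0.36], "delta_rot": [0, 0, 0], "jaw": 1}])

```text
time_s: 7.02
eef_pos: [0.4775, -0.2406, 0.199]
ee_rot: [-3.14, 0.002, 0.116]
contact_force: [-0.2, -0.1, -1.1]
width: 0.0447
grasp_force: 41.7
```

Request:
drive_tool(increments=[{"translation": [0, 0, 0.015], "delta_rot": [0, 0, 0], "jaw": 1}, {"translation": [0, 0, 0.03], "delta_rot": [0, 0, 0], "jaw": 1}, {"translation": [0, 0, 0.035], "delta_rot": [0, 0, 0], "jaw": 1}, {"translation": [0, 0, 0.035], "delta_rot": [0, 0, 0], "jaw": 1}])

```text
time_s: 7.35
eef_pos: [0.4782, -0.2416, 0.1942]
ee_rot: [3.141, -0.001, 0.115]
contact_force: [-0.3, 0.0, -1.9]
width: 0.0447
grasp_force: 41.7
```

Request:
drive_tool(increments=[{"translation": [0, 0, 0.008], "delta_rot": [0, 0, 0], "jaw": 1}, {"translation": [0, 0, 0.014], "delta_rot": [0, 0, 0], "jaw": 1}, {"translation": [0, 0, 0.014], "delta_rot": [0, 0, 0], "jaw": 1}, {"translation": [0, 0, 0.014], "delta_rot": [0, 0, 0], "jaw": 1}])

```text
time_s: 7.68
eef_pos: [0.4781, -0.2417, 0.1914]
ee_rot: [3.141, -0.001, 0.115]
contact_force: [0.4, -0.2, -0.1]
width: 0.0449
grasp_force: 41.9
```

Request:
drive_tool(increments=[{"translation": [0, 0, 0.006], "delta_rot": [0, 0, 0], "jaw": 1}, {"translation": [0, 0, 0.006], "delta_rot": [0, 0, 0], "jaw": 1}, {"translation": [0, 0, 0.006], "delta_rot": [0, 0, 0], "jaw": -0.2}, {"translation": [0, 0, 0.006], "delta_rot": [0, 0, 0], "jaw": -0.5}, {"translation": [0, 0, 0.006], "delta_rot": [0, 0, 0], "jaw": -1}])

```text
time_s: 8.1
eef_pos: [0.4777, -0.2415, 0.1897]
ee_rot: [3.141, -0.0, 0.115]
contact_force: [-0.3, -0.6, -0.4]
width: 0.0735
grasp_force: 0.0
```

Request:
drive_tool(increments=[{"translation": [0, 0, 0], "delta_rot": [0, 0, 0], "jaw": -1}, {"translation": [0, 0, 0], "delta_rot": [0, 0, 0], "jaw": -1}, {"translation": [0, 0, 0], "delta_rot": [0, 0, 0], "jaw": -1}, {"translation": [0, 0, -0.2], "delta_rot": [0, 0, 0], "jaw": -1}, {"translation": [0, 0, -0.4], "delta_rot": [0, 0, 0], "jaw": -1}])

```text
time_s: 8.52
eef_pos: [0.4765, -0.241, 0.2681]
ee_rot: [-3.137, 0.006, 0.115]
contact_force: [1.1, -0.5, 0.2]
width: 0.0854
grasp_force: 0.0
```

Request:
drive_tool(increments=[{"translation": [0, -0.2, -0.2], "delta_rot": [0, 0, 0], "jaw": -1}, {"translation": [0.1, -0.4, -0.2], "delta_rot": [0, 0, 0], "jaw": -1}, {"translation": [0.2, -0.6, -0.2], "delta_rot": [0, 0, 0], "jaw": -1}, {"translation": [0.2, -0.7, -0.2], "delta_rot": [0, 0, 0], "jaw": -1}, {"translation": [0.2, -0.8, -0.2], "delta_rot": [0, 0, 0], "jaw": -1}])

```text
time_s: 8.93
eef_pos: [0.5003, -0.073, 0.3107]
ee_rot: [-3.14, -0.003, 0.12]
contact_force: [0.1, -0.6, -0.9]
width: 0.0853
grasp_force: 0.0
```

```bash
python3 -c "
from h import *
go(*W['sheave'],.26)
P=eyes.get_image('side')
X=blob(P,np.array(W['tall']),.028,.065,.005); h=X[:,:2].astype(np.float32)*1000; print(len(h),cv2.minAreaRect(h))
D=deproj(P,proj(P,X).round()); A=np.c_[X[:,:2],np.ones(len(X))]; print('plane',np.linalg.lstsq(A,D[:,2],rcond=None)[0].round(3),'z',np.median(D[:,2]))
for k in ('sheave','bearing','tube'): Y=blob(P,np.array(W[k]),{'sheave':.02,'bearing':.014,'tube':.03}[k],.045,.0035); print(k,len(Y),Y.mean(0).round(4))
p=proj(P,[[*W['tall'],.03]])[0].astype(int)
cv2.imwrite('pics/side4.png',cv2.resize(P['img'][p[1]-60:p[1]+60,p[0]-80:p[0]+80],None,fx=4,fy=4))
"
```

```text
t 8.93 pos [ 0.5003 -0.073   0.3107] rot [-3.14   -0.0033  0.1205] F [ 0.1 -0.6 -0.9] w 0.0853 g 0.0
shares [ 0.8923 -1.3919  0.2535] rz 0.0017 dist 0.335
520 ((475.47845458984375, -236.95040893554688), (96.91940307617188, 52.99360275268555), 6.366316318511963)
plane [ 0.006 -0.023  0.018] z 0.026734472840851786
sheave 501 [0.642  0.2265 0.02  ]
bearing 236 [ 0.452  -0.0151  0.014 ]
tube 156 [0.4508 0.2256 0.03  ]
```

View pics/side4.png

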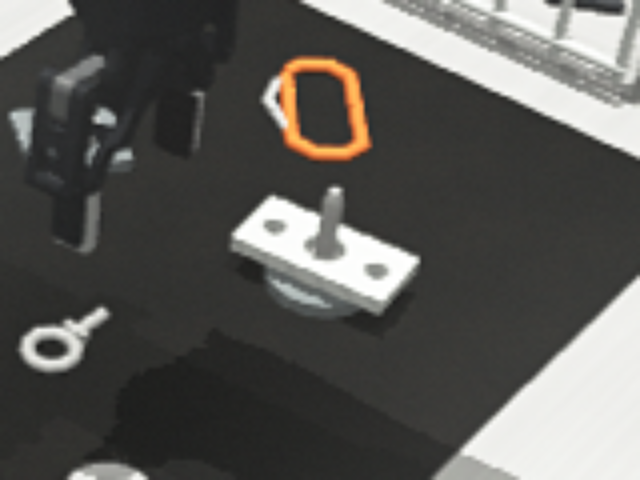

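The cheek is flat on the seat (pin at crop (330,220)). Next is the sheave.

Request:
drive_tool(increments=[{"translation": [0.11, -0.17, 0.03], "delta_rot": [0, 0, 0.0017], "jaw": -1}, {"translation": [0.22, -0.34, 0.06], "delta_rot": [0, 0, 0.0017], "jaw": -1}, {"translation": [0.33, -0.51, 0.09], "delta_rot": [0, 0, 0.0017], "jaw": -1}, {"translation": [0.44, -0.68, 0.12], "delta_rot": [0, 0, 0.0017], "jaw": -1}, {"translation": [0.52, -0.8, 0.12], "delta_rot": [0, 0, 0.0017], "jaw": -1}])

```text
time_s: 9.4
eef_pos: [0.5845, 0.0964, 0.2844]
ee_rot: [-3.14, 0.001, 0.112]
contact_force: [0.9, -0.1, 0.6]
width: 0.0851
grasp_force: 0.0
```

Request:
drive_tool(increments=[{"translation": [0.11, -0.17, 0.03], "delta_rot": [0, 0, 0], "jaw": -1}, {"translation": [0.22, -0.34, 0.06], "delta_rot": [0, 0, 0], "jaw": -1}, {"translation": [0.33, -0.51, 0.09], "delta_rot": [0, 0, 0], "jaw": -1}, {"translation": [0.37, -0.59, 0.13], "delta_rot": [0, 0, 0], "jaw": -1}, {"translation": [0.37, -0.59, 0.13], "delta_rot": [0, 0, 0], "jaw": -1}])

```text
time_s: 9.82
eef_pos: [0.6442, 0.2243, 0.2577]
ee_rot: [-3.137, 0.002, 0.116]
contact_force: [-0.6, 1.3, 0.3]
width: 0.0854
grasp_force: 0.0
```

Request:
drive_tool(increments=[{"translation": [0, 0, 0], "delta_rot": [0, 0, 0], "jaw": -1}, {"translation": [0, 0, 0], "delta_rot": [0, 0, 0], "jaw": -1}, {"translation": [0, 0, 0], "delta_rot": [0, 0, 0], "jaw": -1}])

```text
time_s: 10.07
eef_pos: [0.645, 0.216, 0.2598]
ee_rot: [3.14, 0.0, 0.107]
contact_force: [0.1, -0.9, -0.2]
width: 0.0854
grasp_force: 0.0
```

```bash
python3 -c "
from h import *
go(*W['sheave'],.172)"
```

```text
t 10.07 pos [0.645  0.216  0.2598] rot [3.1398 0.     0.107 ] F [ 0.1 -0.9 -0.2] w 0.0854 g 0.0
shares [-0.0005 -0.0443  0.439 ] rz -0.0026 dist 0.088
```

Request:
drive_tool(increments=[{"translation": [0, 0, 0.2], "delta_rot": [0, 0, 0], "jaw": -1}, {"translation": [0, 0, 0.2], "delta_rot": [0, 0, 0], "jaw": -1}, {"translation": [0, 0, 0.2], "delta_rot": [0, 0, 0], "jaw": -1}, {"translation": [0, 0, 0.2], "delta_rot": [0, 0, 0], "jaw": -1}, {"translation": [0, 0, 0.2], "delta_rot": [0, 0, 0], "jaw": -1}])

```text
time_s: 10.48
eef_pos: [0.6457, 0.218, 0.2218]
ee_rot: [-3.141, -0.003, 0.109]
contact_force: [0.5, -0.5, 0.4]
width: 0.0852
grasp_force: 0.0
```

```bash
python3 -c "
from h import *
go(*W['sheave'],.172)"
```

```text
t 10.48 pos [0.6457 0.218  0.2218] rot [-3.1411 -0.0033  0.1085] F [ 0.5 -0.5  0.4] w 0.0852 g 0.0
shares [-0.0045 -0.0347  0.2492] rz -0.0021 dist 0.05
```

Request:
drive_tool(increments=[{"translation": [-0.006, -0.034, 0], "delta_rot": [0, 0, -0.002], "jaw": -1}, {"translation": [-0.006, -0.034, 0.05], "delta_rot": [0, 0, -0.002], "jaw": -1}, {"translation": [-0.006, -0.034, 0.1], "delta_rot": [0, 0, -0.002], "jaw": -1}, {"translation": [-0.006, -0.034, 0.1], "delta_rot": [0, 0, -0.002], "jaw": -1}, {"translation": [-0.006, -0.034, 0.1], "delta_rot": [0, 0, -0.002], "jaw": -1}])

```text
time_s: 10.9
eef_pos: [0.6423, 0.2246, 0.1982]
ee_rot: [3.141, 0.003, 0.116]
contact_force: [0.5, -0.1, -0.5]
width: 0.0853
grasp_force: 0.0
```

```bash
python3 -c "
from h import *
go(*W['sheave'],.172)"
```

```text
t 10.9 pos [0.6423 0.2246 0.1982] rot [3.1406e+00 2.6000e-03 1.1610e-01] F [ 0.5 -0.1 -0.5] w 0.0853 g 0.0
shares [ 0.0087 -0.      0.1311] rz 0.0003 dist 0.026
```

Request:
drive_tool(increments=[{"translation": [0.005, 0, 0.05], "delta_rot": [0, 0, 0], "jaw": -1}, {"translation": [0.005, 0, 0.1], "delta_rot": [0, 0, 0], "jaw": -1}, {"translation": [0.005, 0, 0.125], "delta_rot": [0, 0, 0], "jaw": -1}, {"translation": [0.005, 0, 0.125], "delta_rot": [0, 0, 0], "jaw": -1}, {"translation": [0.005, 0, 0.125], "delta_rot": [0, 0, 0], "jaw": -1}])

```text
time_s: 11.32
eef_pos: [0.6436, 0.2249, 0.1738]
ee_rot: [3.141, 0.001, 0.116]
contact_force: [0.4, -0.6, 0.9]
width: 0.085
grasp_force: 0.0
```

Request:
drive_tool(increments=[{"translation": [0, 0, 0], "delta_rot": [0, 0, 0], "jaw": -0.5}, {"translation": [0, 0, 0], "delta_rot": [0, 0, 0], "jaw": 1}, {"translation": [0, 0, 0], "delta_rot": [0, 0, 0], "jaw": 1}, {"translation": [0, 0, 0], "delta_rot": [0, 0, 0], "jaw": 1}, {"translation": [0, 0, 0], "delta_rot": [0, 0, 0], "jaw": 1}], force=50)

```text
time_s: 11.73
eef_pos: [0.6442, 0.2253, 0.176]
ee_rot: [-3.141, -0.002, 0.116]
contact_force: [-1.0, -0.6, 5.2]
width: 0.059
grasp_force: 52.6
```

Request:
drive_tool(increments=[{"translation": [0, 0, 0], "delta_rot": [0, 0, 0], "jaw": 1}, {"translation": [0, 0, 0], "delta_rot": [0, 0, 0], "jaw": 1}])

```text
time_s: 11.9
eef_pos: [0.6442, 0.2253, 0.176]
ee_rot: [-3.141, -0.002, 0.116]
contact_force: [-1.5, -0.4, 6.0]
width: 0.0593
grasp_force: 52.6
```

Request:
drive_tool(increments=[{"translation": [0, 0, -0.1], "delta_rot": [0, 0, 0], "jaw": 1}, {"translation": [0, 0, -0.25], "delta_rot": [0, 0, 0], "jaw": 1}, {"translation": [0, 0, -0.4], "delta_rot": [0, 0, 0], "jaw": 1}, {"translation": [0, 0, -0.52], "delta_rot": [0, 0, 0], "jaw": 1}, {"translation": [0, 0, -0.52], "delta_rot": [0, 0, 0], "jaw": 1}])

```text
time_s: 12.32
eef_pos: [0.6457, 0.2261, 0.2849]
ee_rot: [-3.139, -0.01, 0.116]
contact_force: [1.6, 0.3, -0.0]
width: 0.059
grasp_force: 53.9
```

```bash
python3 -c "
from h import *
go(*W['tall'],.276)
P=eyes.get_image('side')
p=proj(P,[[*W['sheave'],.11]])[0].astype(int)
cv2.imwrite('pics/side5.png',cv2.resize(P['img'][p[1]-70:p[1]+70,p[0]-90:p[0]+90],None,fx=4,fy=4))
"
```

```text
t 12.32 pos [0.6457 0.2261 0.2849] rot [-3.1388 -0.0105  0.1155] F [ 1.6  0.3 -0. ] w 0.059 g 53.9
shares [-1.0978  2.2205  0.0444] rz 0.0002 dist 0.495
```

View pics/side5.png

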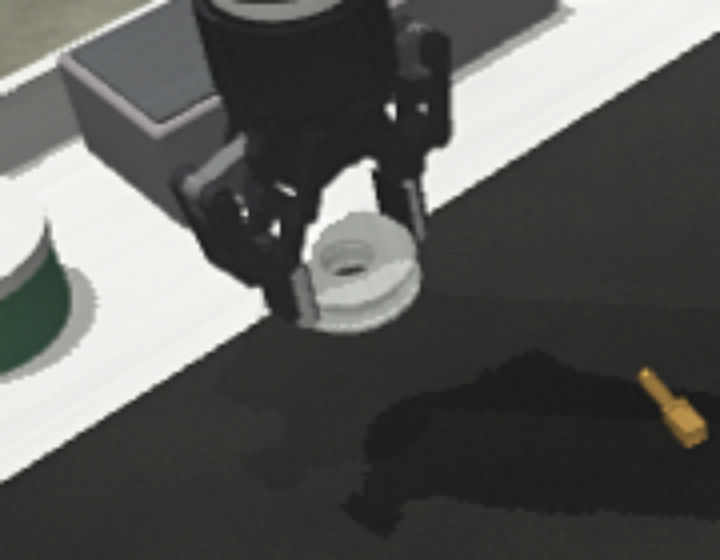

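```bash
python3 -c "
from h import *
P=eyes.get_image('side'); e=ctrl.get_state()['eef_pos']; print(e)
for d in (0,):
  v,u=np.mgrid[0:480,0:640]; uv=np.c_[u.ravel(),v.ravel()]; X=deproj(P,uv)
  b=P['img'].reshape(-1,3).min(1)
  m=(np.hypot(*(X[:,:2]-e[:2]).T)<.034)&(X[:,2]<e[2]-.145)&(X[:,2]>.09)
  Y=X[m]; A=np.c_[Y[:,:2]-e[:2],np.ones(len(Y))]
  w=np.ones(len(Y),bool)
  for i in range(6):
    s=np.linalg.lstsq(A[w],Y[w,2],rcond=None)[0]; r=Y[:,2]-A@s; w=(r>-.0025)&(r<.005)
  print(len(Y),w.sum(),s.round(4),'resid',r[w].std().round(4),'centroid',Y[w].mean(0).round(4))
"
```

```text
[0.64406692 0.22510893 0.27977795]
760 479 [ 0.0043 -0.0151  0.125 ] resid 0.0012 centroid [0.6414 0.222  0.1251]
```

Request:
drive_tool(increments=[{"translation": [-0.07, 0.15, 0], "delta_rot": [0, 0, 0], "jaw": 1}, {"translation": [-0.15, 0.3, 0], "delta_rot": [0, 0, 0], "jaw": 1}, {"translation": [-0.23, 0.46, 0], "delta_rot": [0, 0, 0], "jaw": 1}, {"translation": [-0.3, 0.62, 0], "delta_rot": [0, 0, 0], "jaw": 1}, {"translation": [-0.38, 0.78, 0], "delta_rot": [0, 0, 0], "jaw": 1}])

```text
time_s: 12.83
eef_pos: [0.585, 0.0595, 0.2767]
ee_rot: [3.141, 0.003, 0.116]
contact_force: [0.4, 0.3, 0.1]
width: 0.0589
grasp_force: 53.9
```

Request:
drive_tool(increments=[{"translation": [-0.08, 0.16, 0], "delta_rot": [0, 0, 0], "jaw": 1}, {"translation": [-0.16, 0.32, 0], "delta_rot": [0, 0, 0], "jaw": 1}, {"translation": [-0.24, 0.48, 0], "delta_rot": [0, 0, 0], "jaw": 1}, {"translation": [-0.32, 0.64, 0], "delta_rot": [0, 0, 0], "jaw": 1}, {"translation": [-0.39, 0.79, 0], "delta_rot": [0, 0, 0], "jaw": 1}])

```text
time_s: 13.25
eef_pos: [0.5251, -0.1067, 0.2769]
ee_rot: [-3.141, 0.004, 0.115]
contact_force: [0.5, 0.3, -1.3]
width: 0.0592
grasp_force: 53.9
```

Request:
drive_tool(increments=[{"translation": [-0.08, 0.15, 0], "delta_rot": [0, 0, 0], "jaw": 1}, {"translation": [-0.15, 0.3, 0], "delta_rot": [0, 0, 0], "jaw": 1}, {"translation": [-0.22, 0.45, 0], "delta_rot": [0, 0, 0], "jaw": 1}, {"translation": [-0.28, 0.57, 0], "delta_rot": [0, 0, 0], "jaw": 1}, {"translation": [-0.318, 0.647, 0], "delta_rot": [0, 0, 0], "jaw": 1}])

```text
time_s: 13.67
eef_pos: [0.4763, -0.2439, 0.2769]
ee_rot: [-3.141, 0.004, 0.111]
contact_force: [-1.0, -0.1, -0.3]
width: 0.0592
grasp_force: 53.9
```

Request:
drive_tool(increments=[{"translation": [0, 0, 0], "delta_rot": [0, 0, 0], "jaw": 1}, {"translation": [0, 0, 0], "delta_rot": [0, 0, 0], "jaw": 1}, {"translation": [0, 0, 0], "delta_rot": [0, 0, 0], "jaw": 1}, {"translation": [0, 0, 0], "delta_rot": [0, 0, 0], "jaw": 1}, {"translation": [0, 0, 0], "delta_rot": [0, 0, 0], "jaw": 1}])

```text
time_s: 14.08
eef_pos: [0.4795, -0.239, 0.2784]
ee_rot: [-3.141, 0.0, 0.119]
contact_force: [0.5, -0.7, -0.5]
width: 0.0588
grasp_force: 53.9
```

```bash
python3 -c "
from h import *
go(*W['tall'],.203)"
```

```text
t 14.08 pos [ 0.4795 -0.239   0.2784] rot [-3.1409e+00  1.0000e-04  1.1860e-01] F [ 0.5 -0.7 -0.5] w 0.0588 g 53.9
shares [-0.0042  0.0061  0.3772] rz 0.0011 dist 0.075
```

Request:
drive_tool(increments=[{"translation": [-0.004, 0.004, 0.08], "delta_rot": [0, 0, 0], "jaw": 1}, {"translation": [-0.004, 0.004, 0.16], "delta_rot": [0, 0, 0], "jaw": 1}, {"translation": [-0.004, 0.004, 0.24], "delta_rot": [0, 0, 0], "jaw": 1}, {"translation": [-0.004, 0.004, 0.31], "delta_rot": [0, 0, 0], "jaw": 1}, {"translation": [-0.004, 0.004, 0.34], "delta_rot": [0, 0, 0], "jaw": 1}])

```text
time_s: 14.5
eef_pos: [0.4779, -0.2402, 0.2089]
ee_rot: [-3.14, 0.002, 0.118]
contact_force: [0.1, 0.6, -1.1]
width: 0.0595
grasp_force: 53.9
```

Request:
drive_tool(increments=[{"translation": [0, 0, 0.01], "delta_rot": [0, 0, 0], "jaw": 1}, {"translation": [0, 0, 0.02], "delta_rot": [0, 0, 0], "jaw": 1}, {"translation": [0, 0, 0.025], "delta_rot": [0, 0, 0], "jaw": 1}, {"translation": [0, 0, 0.025], "delta_rot": [0, 0, 0], "jaw": 1}, {"translation": [0, 0, 0.025], "delta_rot": [0, 0, 0], "jaw": 1}])

```text
time_s: 14.92
eef_pos: [0.4786, -0.2416, 0.2064]
ee_rot: [3.141, -0.001, 0.116]
contact_force: [0.5, 0.3, 0.2]
width: 0.059
grasp_force: 53.9
```

Request:
drive_tool(increments=[{"translation": [0, 0, 0.006], "delta_rot": [0, 0, 0], "jaw": 1}, {"translation": [0, 0, 0.012], "delta_rot": [0, 0, 0], "jaw": 1}, {"translation": [0, 0, 0.015], "delta_rot": [0, 0, 0], "jaw": 1}, {"translation": [0, 0, 0.015], "delta_rot": [0, 0, 0], "jaw": 1}])

```text
time_s: 15.25
eef_pos: [0.4786, -0.2416, 0.204]
ee_rot: [3.141, -0.0, 0.116]
contact_force: [-1.8, 1.2, 7.4]
width: 0.0592
grasp_force: 54.5
```

Contact at 7 N means it is seated. I release and move up.

Request:
drive_tool(increments=[{"translation": [0, 0, 0], "delta_rot": [0, 0, 0], "jaw": 0}, {"translation": [0, 0, 0], "delta_rot": [0, 0, 0], "jaw": -1}, {"translation": [0, 0, 0], "delta_rot": [0, 0, 0], "jaw": -1}, {"translation": [0, 0, 0], "delta_rot": [0, 0, 0], "jaw": -1}, {"translation": [0, 0, 0], "delta_rot": [0, 0, 0], "jaw": -1}])

```text
time_s: 15.67
eef_pos: [0.4782, -0.2415, 0.2026]
ee_rot: [3.142, 0.0, 0.116]
contact_force: [1.0, -0.5, -0.6]
width: 0.0853
grasp_force: 0.0
```

Request:
drive_tool(increments=[{"translation": [0, 0, -0.1], "delta_rot": [0, 0, 0], "jaw": -1}, {"translation": [0, 0, -0.25], "delta_rot": [0, 0, 0], "jaw": -1}, {"translation": [0, 0, -0.4], "delta_rot": [0, 0, 0], "jaw": -1}, {"translation": [0, -0.18, -0.5], "delta_rot": [0, 0, 0], "jaw": -1}, {"translation": [0, -0.36, -0.5], "delta_rot": [0, 0, 0], "jaw": -1}])

```text
time_s: 16.08
eef_pos: [0.4717, -0.1714, 0.307]
ee_rot: [3.137, -0.008, 0.11]
contact_force: [1.2, 0.1, 0.3]
width: 0.0852
grasp_force: 0.0
```

Request:
drive_tool(increments=[{"translation": [0, -0.2, 0], "delta_rot": [0, 0, 0], "jaw": -1}, {"translation": [0, -0.4, 0], "delta_rot": [0, 0, 0], "jaw": -1}, {"translation": [0, -0.6, 0], "delta_rot": [0, 0, 0], "jaw": -1}, {"translation": [0, -0.8, 0], "delta_rot": [0, 0, 0], "jaw": -1}, {"translation": [0, -0.98, 0], "delta_rot": [0, 0, 0], "jaw": -1}])

```text
time_s: 16.5
eef_pos: [0.4465, 0.0271, 0.3028]
ee_rot: [3.141, -0.0, 0.117]
contact_force: [1.2, 0.5, -0.5]
width: 0.0854
grasp_force: 0.0
```

```bash
python3 -c "
from h import *
go(*W['tube'],.25)
P=eyes.get_image('side')
X=blob(P,np.array(W['tall']),.048,.04,.004); D=deproj(P,proj(P,X).round()); A=np.c_[X[:,:2],np.ones(len(X))]; h=X[:,:2].astype(np.float32)
print(len(X),cv2.minEnclosingCircle(h),'plane',np.linalg.lstsq(A,D[:,2],rcond=None)[0].round(3),'z',np.median(D[:,2]))
p=proj(P,[[*W['tall'],.03]])[0].astype(int)
cv2.imwrite('pics/side6.png',cv2.resize(P['img'][p[1]-60:p[1]+60,p[0]-80:p[0]+80],None,fx=4,fy=4))
"
```

```text
t 16.5 pos [0.4465 0.0271 0.3028] rot [ 3.1415e+00 -4.0000e-04  1.1660e-01] F [ 1.2  0.5 -0.5] w 0.0854 g 0.0
shares [ 0.1463 -0.9768  0.264 ] rz 0.0005 dist 0.204
307 ((0.47730889916419983, -0.23829610645771027), 0.03160485252737999) plane [ 0.006 -0.012  0.041] z 0.04689249677062235
```

View pics/side6.png

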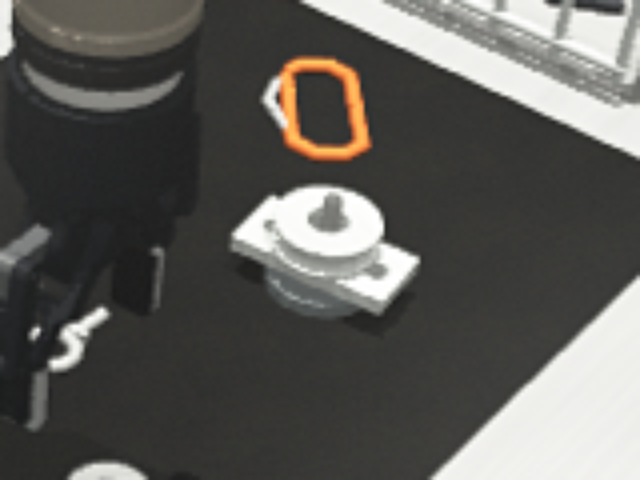

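The sheave is flat on the cheek. Next is the white tube.

Request:
drive_tool(increments=[{"translation": [0.03, -0.19, 0], "delta_rot": [0, 0, 0], "jaw": -1}, {"translation": [0.06, -0.38, 0], "delta_rot": [0, 0, 0], "jaw": -1}, {"translation": [0.09, -0.57, 0.05], "delta_rot": [0, 0, 0], "jaw": -1}, {"translation": [0.12, -0.76, 0.1], "delta_rot": [0, 0, 0], "jaw": -1}, {"translation": [0.146, -0.94, 0.15], "delta_rot": [0, 0, 0], "jaw": -1}])

```text
time_s: 16.97
eef_pos: [0.4546, 0.2166, 0.2725]
ee_rot: [-3.141, -0.001, 0.116]
contact_force: [0.8, -0.0, -0.2]
width: 0.0854
grasp_force: 0.0
```

Request:
drive_tool(increments=[{"translation": [0, -0.025, 0.1], "delta_rot": [0, 0, 0], "jaw": -1}, {"translation": [0, -0.025, 0.1], "delta_rot": [0, 0, 0], "jaw": -1}, {"translation": [0, -0.025, 0.1], "delta_rot": [0, 0, 0], "jaw": -1}, {"translation": [0, -0.025, 0.1], "delta_rot": [0, 0, 0], "jaw": -1}, {"translation": [0, -0.025, 0.1], "delta_rot": [0, 0, 0], "jaw": -1}])

```text
time_s: 17.38
eef_pos: [0.4547, 0.2185, 0.2534]
ee_rot: [3.141, -0.001, 0.113]
contact_force: [0.2, -0.6, -0.5]
width: 0.0854
grasp_force: 0.0
```

```bash
python3 -c "
from h import *
go(*W['tube'],.178)"
```

```text
t 17.38 pos [0.4547 0.2185 0.2534] rot [ 3.1409e+00 -1.3000e-03  1.1320e-01] F [ 0.2 -0.6 -0.5] w 0.0854 g 0.0
shares [-0.006  -0.0309  0.3768] rz -0.0006 dist 0.076
```

Request:
drive_tool(increments=[{"translation": [-0.006, -0.03, 0.05], "delta_rot": [0, 0, 0], "jaw": -1}, {"translation": [-0.006, -0.03, 0.13], "delta_rot": [0, 0, 0], "jaw": -1}, {"translation": [-0.006, -0.03, 0.21], "delta_rot": [0, 0, 0], "jaw": -1}, {"translation": [-0.006, -0.03, 0.29], "delta_rot": [0, 0, 0], "jaw": -1}, {"translation": [-0.006, -0.03, 0.36], "delta_rot": [0, 0, 0], "jaw": -1}])

```text
time_s: 17.8
eef_pos: [0.4521, 0.2251, 0.1798]
ee_rot: [3.141, -0.0, 0.114]
contact_force: [0.9, 0.1, 0.3]
width: 0.0849
grasp_force: 0.0
```

Request:
drive_tool(increments=[{"translation": [0, 0, 0], "delta_rot": [0, 0, 0], "jaw": -1}, {"translation": [0, 0, 0], "delta_rot": [0, 0, 0], "jaw": -1}, {"translation": [0, 0, 0], "delta_rot": [0, 0, 0], "jaw": -1}])

```text
time_s: 18.05
eef_pos: [0.4525, 0.2258, 0.1813]
ee_rot: [-3.141, -0.001, 0.115]
contact_force: [0.9, 0.5, 0.3]
width: 0.0854
grasp_force: 0.0
```

```bash
python3 -c "
from h import *
go(*W['tube'],.178)"
```

```text
t 18.05 pos [0.4525 0.2258 0.1813] rot [-3.1412e+00 -1.3000e-03  1.1540e-01] F [0.9 0.5 0.3] w 0.0854 g 0.0
shares [0.0009 0.0065 0.0166] rz 0.0001 dist 0.004
```

Request:
drive_tool(increments=[{"translation": [0, 0.006, 0.015], "delta_rot": [0, 0, 0], "jaw": -0.3}, {"translation": [0, 0.006, 0.015], "delta_rot": [0, 0, 0], "jaw": 0}, {"translation": [0, 0.006, 0.015], "delta_rot": [0, 0, 0], "jaw": 1}, {"translation": [0, 0.006, 0.015], "delta_rot": [0, 0, 0], "jaw": 1}, {"translation": [0, 0.006, 0.015], "delta_rot": [0, 0, 0], "jaw": 1}], force=35)

```text
time_s: 18.47
eef_pos: [0.4525, 0.2246, 0.1782]
ee_rot: [3.142, -0.001, 0.116]
contact_force: [-0.1, 0.1, 4.2]
width: 0.034
grasp_force: 35.1
```

Request:
drive_tool(increments=[{"translation": [0, 0, 0], "delta_rot": [0, 0, 0], "jaw": 1}, {"translation": [0, 0, 0], "delta_rot": [0, 0, 0], "jaw": 1}, {"translation": [0, 0, 0], "delta_rot": [0, 0, 0], "jaw": 1}, {"translation": [0, 0, 0], "delta_rot": [0, 0, 0], "jaw": 1}])

```text
time_s: 18.8
eef_pos: [0.4525, 0.2246, 0.1782]
ee_rot: [3.141, -0.001, 0.116]
contact_force: [-1.4, -1.3, 5.9]
width: 0.0336
grasp_force: 35.3
```

Request:
drive_tool(increments=[{"translation": [0, 0, -0.1], "delta_rot": [0, 0, 0], "jaw": 1}, {"translation": [0, 0, -0.25], "delta_rot": [0, 0, 0], "jaw": 1}, {"translation": [0, 0, -0.4], "delta_rot": [0, 0, 0], "jaw": 1}, {"translation": [0, 0, -0.5], "delta_rot": [0, 0, 0], "jaw": 1}, {"translation": [0, 0, -0.55], "delta_rot": [0, 0, 0], "jaw": 1}])

```text
time_s: 19.22
eef_pos: [0.4528, 0.225, 0.2901]
ee_rot: [-3.14, -0.004, 0.116]
contact_force: [0.1, 0.3, -1.5]
width: 0.0337
grasp_force: 35.2
```

Request:
drive_tool(increments=[{"translation": [-0.01, 0.14, 0], "delta_rot": [0, 0, 0], "jaw": 1}, {"translation": [-0.02, 0.3, 0], "delta_rot": [0, 0, 0], "jaw": 1}, {"translation": [-0.03, 0.46, 0], "delta_rot": [0, 0, 0], "jaw": 1}, {"translation": [-0.04, 0.62, 0], "delta_rot": [0, 0, 0], "jaw": 1}, {"translation": [-0.05, 0.78, 0], "delta_rot": [0, 0, 0], "jaw": 1}])

```text
time_s: 19.63
eef_pos: [0.4596, 0.0667, 0.2868]
ee_rot: [3.141, 0.002, 0.116]
contact_force: [1.3, -0.4, -0.7]
width: 0.034
grasp_force: 35.2
```

Request:
drive_tool(increments=[{"translation": [-0.01, 0.16, 0], "delta_rot": [0, 0, 0], "jaw": 1}, {"translation": [-0.02, 0.32, 0], "delta_rot": [0, 0, 0], "jaw": 1}, {"translation": [-0.03, 0.48, 0], "delta_rot": [0, 0, 0], "jaw": 1}, {"translation": [-0.04, 0.64, 0], "delta_rot": [0, 0, 0], "jaw": 1}, {"translation": [-0.05, 0.8, 0], "delta_rot": [0, 0, 0], "jaw": 1}])

```text
time_s: 20.05
eef_pos: [0.4682, -0.0933, 0.2868]
ee_rot: [-3.141, 0.002, 0.116]
contact_force: [1.3, -0.4, -1.3]
width: 0.0341
grasp_force: 35.2
```

Request:
drive_tool(increments=[{"translation": [-0.01, 0.15, 0], "delta_rot": [0, 0, 0], "jaw": 1}, {"translation": [-0.02, 0.3, 0], "delta_rot": [0, 0, 0], "jaw": 1}, {"translation": [-0.03, 0.45, 0], "delta_rot": [0, 0, 0], "jaw": 1}, {"translation": [-0.036, 0.6, 0], "delta_rot": [0, 0, 0], "jaw": 1}, {"translation": [-0.036, 0.72, 0], "delta_rot": [0, 0, 0], "jaw": 1}])

```text
time_s: 20.47
eef_pos: [0.4774, -0.2381, 0.2865]
ee_rot: [-3.142, 0.002, 0.114]
contact_force: [1.4, 0.1, -0.6]
width: 0.0339
grasp_force: 35.2
```

Request:
drive_tool(increments=[{"translation": [0, 0, 0], "delta_rot": [0, 0, 0], "jaw": 1}, {"translation": [0, 0, 0], "delta_rot": [0, 0, 0], "jaw": 1}, {"translation": [0, 0, 0], "delta_rot": [0, 0, 0], "jaw": 1}, {"translation": [0, 0, 0], "delta_rot": [0, 0, 0], "jaw": 1}, {"translation": [0, 0, 0], "delta_rot": [0, 0, 0], "jaw": 1}])

```text
time_s: 20.88
eef_pos: [0.4784, -0.2342, 0.2875]
ee_rot: [-3.141, 0.0, 0.118]
contact_force: [0.4, 0.1, -0.1]
width: 0.034
grasp_force: 35.2
```

```bash
python3 -c "
from h import *
go(*W['tall'],.226)
P=eyes.get_image('side'); e=ctrl.get_state()['eef_pos']
p=proj(P,[[*W['tall'],.07]])[0].astype(int); print(4*(proj(P,[[*e[:2],e[2]-.178],[*e[:2],e[2]-.148],[*W['tall'],.068]])-p+[80,70]))
cv2.imwrite('pics/side7.png',cv2.resize(P['img'][p[1]-70:p[1]+50,p[0]-80:p[0]+80],None,fx=4,fy=4))
"
```

```text
t 20.88 pos [ 0.4784 -0.2342  0.2875] rot [-3.141e+00  4.000e-04  1.182e-01] F [ 0.4  0.1 -0.1] w 0.034 g 35.2
shares [-0.0018  0.0307  0.3073] rz 0.001 dist 0.062
[[326.25218205 230.10209573]
 [334.67118784 184.29086929]
 [320.70811065 285.52782824]]
```

View pics/side7.png

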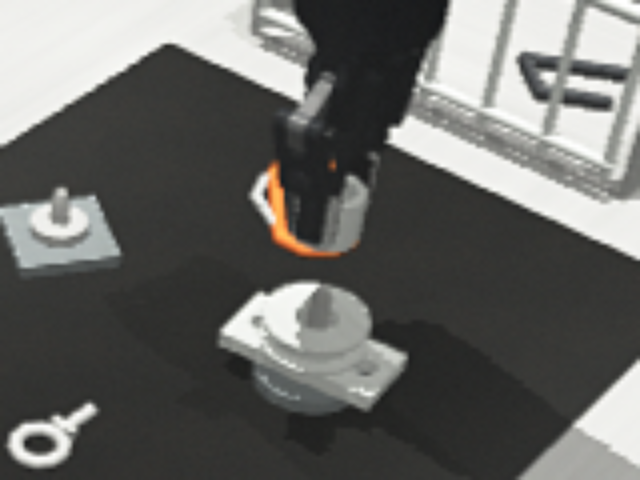

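The tube is held upright above the pin. I correct 5.5 mm in y and descend.

Request:
drive_tool(increments=[{"translation": [-0.002, 0.027, 0.0], "delta_rot": [0, 0, 0], "jaw": 1}, {"translation": [-0.002, 0.027, 0.06], "delta_rot": [0, 0, 0], "jaw": 1}, {"translation": [-0.002, 0.027, 0.12], "delta_rot": [0, 0, 0], "jaw": 1}, {"translation": [-0.002, 0.027, 0.18], "delta_rot": [0, 0, 0], "jaw": 1}, {"translation": [-0.002, 0.027, 0.24], "delta_rot": [0, 0, 0], "jaw": 1}])

```text
time_s: 21.35
eef_pos: [0.4781, -0.2408, 0.2378]
ee_rot: [-3.141, 0.001, 0.116]
contact_force: [-0.4, 0.1, -0.5]
width: 0.034
grasp_force: 35.2
```

Request:
drive_tool(increments=[{"translation": [0, 0, 0.02], "delta_rot": [0, 0, 0], "jaw": 1}, {"translation": [0, 0, 0.04], "delta_rot": [0, 0, 0], "jaw": 1}, {"translation": [0, 0, 0.05], "delta_rot": [0, 0, 0], "jaw": 1}, {"translation": [0, 0, 0.05], "delta_rot": [0, 0, 0], "jaw": 1}, {"translation": [0, 0, 0.05], "delta_rot": [0, 0, 0], "jaw": 1}])

```text
time_s: 21.77
eef_pos: [0.4788, -0.2411, 0.23]
ee_rot: [3.141, -0.001, 0.116]
contact_force: [0.8, 0.5, -1.0]
width: 0.0341
grasp_force: 35.2
```

```bash
python3 -c "
from h import *
go(*W['tall'],.226)"
```

```text
t 21.77 pos [ 0.4788 -0.2411  0.23  ] rot [ 3.1411e+00 -7.0000e-04  1.1580e-01] F [ 0.8  0.5 -1. ] w 0.0341 g 35.2
shares [ 0.0002 -0.0039  0.0199] rz 0.0003 dist 0.004
```

Request:
drive_tool(increments=[{"translation": [0, 0, 0.01], "delta_rot": [0, 0, 0], "jaw": 1}, {"translation": [0, 0, 0.02], "delta_rot": [0, 0, 0], "jaw": 1}, {"translation": [0, 0, 0.022], "delta_rot": [0, 0, 0], "jaw": 1}, {"translation": [0, 0, 0.022], "delta_rot": [0, 0, 0], "jaw": 1}])

```text
time_s: 22.1
eef_pos: [0.479, -0.2411, 0.2262]
ee_rot: [3.141, -0.001, 0.116]
contact_force: [-0.7, -0.3, 4.0]
width: 0.0342
grasp_force: 35.7
```

Request:
drive_tool(increments=[{"translation": [0, 0, 0], "delta_rot": [0, 0, 0], "jaw": 0.2}, {"translation": [0, 0, 0], "delta_rot": [0, 0, 0], "jaw": -0.5}, {"translation": [0, 0, 0], "delta_rot": [0, 0, 0], "jaw": -1}, {"translation": [0, 0, 0], "delta_rot": [0, 0, 0], "jaw": -1}, {"translation": [0, 0, 0], "delta_rot": [0, 0, 0], "jaw": -1}])

```text
time_s: 22.52
eef_pos: [0.4785, -0.241, 0.2251]
ee_rot: [-3.142, 0.0, 0.116]
contact_force: [-0.0, -1.0, 0.4]
width: 0.0801
grasp_force: 0.0
```

Request:
drive_tool(increments=[{"translation": [0, 0, -0.1], "delta_rot": [0, 0, 0], "jaw": -1}, {"translation": [0, 0, -0.25], "delta_rot": [0, 0, 0], "jaw": -1}, {"translation": [0, 0, -0.4], "delta_rot": [0, 0, 0], "jaw": -1}, {"translation": [0, -0.18, -0.4], "delta_rot": [0, 0, 0], "jaw": -1}, {"translation": [0, -0.36, -0.3], "delta_rot": [0, 0, 0], "jaw": -1}])

```text
time_s: 22.93
eef_pos: [0.4729, -0.1713, 0.2902]
ee_rot: [3.135, -0.012, 0.11]
contact_force: [0.6, 0.9, -0.3]
width: 0.0853
grasp_force: 0.0
```

Request:
drive_tool(increments=[{"translation": [0, -0.18, 0], "delta_rot": [0, 0, 0], "jaw": -1}, {"translation": [0, -0.36, 0], "delta_rot": [0, 0, 0], "jaw": -1}, {"translation": [0, -0.53, 0], "delta_rot": [0, 0, 0], "jaw": -1}, {"translation": [0, -0.67, 0.05], "delta_rot": [0, 0, 0], "jaw": -1}, {"translation": [0, -0.77, 0.05], "delta_rot": [0, 0, 0], "jaw": -1}])

```text
time_s: 23.35
eef_pos: [0.4513, -0.0137, 0.2743]
ee_rot: [-3.141, 0.002, 0.119]
contact_force: [0.2, 0.4, 0.1]
width: 0.0852
grasp_force: 0.0
```

Request:
drive_tool(increments=[{"translation": [0, 0, 0.05], "delta_rot": [0, 0, 0], "jaw": -1}, {"translation": [0, 0, 0.1], "delta_rot": [0, 0, 0], "jaw": -1}, {"translation": [0, 0, 0.15], "delta_rot": [0, 0, 0], "jaw": -1}, {"translation": [0, 0, 0.15], "delta_rot": [0, 0, 0], "jaw": -1}, {"translation": [0, 0, 0.15], "delta_rot": [0, 0, 0], "jaw": -1}])

```text
time_s: 23.77
eef_pos: [0.4522, -0.0178, 0.2443]
ee_rot: [-3.141, 0.002, 0.114]
contact_force: [0.4, -0.2, -0.6]
width: 0.0856
grasp_force: 0.0
```

```bash
python3 -c "
from h import *
go(*W['bearing'],.172)
P=eyes.get_image('side')
for z,r in ((.078,.025),(.048,.04)):
  X=blob(P,np.array(W['tall']),z,r,.004); h=X[:,:2].astype(np.float32); D=deproj(P,proj(P,X).round())
  print(z,len(X),h.mean(0),'z',np.median(D[:,2]))
"
```

```text
t 23.77 pos [ 0.4522 -0.0178  0.2443] rot [-3.1415e+00  2.2000e-03  1.1350e-01] F [ 0.4 -0.2 -0.6] w 0.0856 g 0.0
shares [ 0.0077 -0.0051  0.3615] rz -0.0005 dist 0.072
0.078 83 [ 0.4777748  -0.23750338] z 0.07672377603115221
0.048 212 [ 0.47289392 -0.2308173 ] z 0.04690871535298996
```

The tube top is at 78 mm, so it is fully down. I descend on the bearing.

Request:
drive_tool(increments=[{"translation": [0.006, -0.004, 0.07], "delta_rot": [0, 0, 0], "jaw": -1}, {"translation": [0.006, -0.004, 0.14], "delta_rot": [0, 0, 0], "jaw": -1}, {"translation": [0.006, -0.004, 0.21], "delta_rot": [0, 0, 0], "jaw": -1}, {"translation": [0.006, -0.004, 0.28], "delta_rot": [0, 0, 0], "jaw": -1}, {"translation": [0.006, -0.004, 0.32], "delta_rot": [0, 0, 0], "jaw": -1}])

```text
time_s: 24.23
eef_pos: [0.4535, -0.0163, 0.1804]
ee_rot: [3.141, 0.001, 0.114]
contact_force: [-1.0, -0.1, 0.6]
width: 0.0855
grasp_force: 0.0
```

Request:
drive_tool(increments=[{"translation": [0, 0, 0.01], "delta_rot": [0, 0, 0], "jaw": -1}, {"translation": [0, 0, 0.02], "delta_rot": [0, 0, 0], "jaw": -1}, {"translation": [0, 0, 0.02], "delta_rot": [0, 0, 0], "jaw": -1}])

```text
time_s: 24.48
eef_pos: [0.4539, -0.0157, 0.1776]
ee_rot: [3.141, -0.001, 0.115]
contact_force: [-0.4, 0.0, 0.7]
width: 0.0852
grasp_force: 0.0
```

```bash
python3 -c "
from h import *
go(*W['bearing'],.174)"
```

```text
t 24.48 pos [ 0.4539 -0.0157  0.1776] rot [ 3.1414e+00 -6.0000e-04  1.1540e-01] F [-0.4  0.   0.7] w 0.0852 g 0.0
shares [-0.0019  0.0041  0.0178] rz 0.0001 dist 0.004
```

Request:
drive_tool(increments=[{"translation": [0, 0.003, 0.019], "delta_rot": [0, 0, 0], "jaw": -0.3}, {"translation": [0, 0.003, 0.019], "delta_rot": [0, 0, 0], "jaw": -0.1}, {"translation": [0, 0.003, 0.019], "delta_rot": [0, 0, 0], "jaw": 1}, {"translation": [0, 0.003, 0.019], "delta_rot": [0, 0, 0], "jaw": 1}, {"translation": [0, 0.003, 0.019], "delta_rot": [0, 0, 0], "jaw": 1}], force=55)

```text
time_s: 24.9
eef_pos: [0.4539, -0.0162, 0.1743]
ee_rot: [3.141, -0.0, 0.116]
contact_force: [-1.7, 0.4, 7.4]
width: 0.0453
grasp_force: 55.2
```

Request:
drive_tool(increments=[{"translation": [0, 0, 0], "delta_rot": [0, 0, 0], "jaw": 1}, {"translation": [0, 0, 0], "delta_rot": [0, 0, 0], "jaw": 1}, {"translation": [0, 0, 0], "delta_rot": [0, 0, 0], "jaw": 1}, {"translation": [0, 0, 0], "delta_rot": [0, 0, 0], "jaw": 1}])

```text
time_s: 25.23
eef_pos: [0.4539, -0.0162, 0.1743]
ee_rot: [3.141, -0.0, 0.116]
contact_force: [-1.5, -0.6, 6.9]
width: 0.0455
grasp_force: 55.2
```

Request:
drive_tool(increments=[{"translation": [0, 0, -0.1], "delta_rot": [0, 0, 0], "jaw": 1}, {"translation": [0, 0, -0.25], "delta_rot": [0, 0, 0], "jaw": 1}, {"translation": [0, 0, -0.4], "delta_rot": [0, 0, 0], "jaw": 1}, {"translation": [0, 0, -0.5], "delta_rot": [0, 0, 0], "jaw": 1}, {"translation": [0, 0, -0.5], "delta_rot": [0, 0, 0], "jaw": 1}])

```text
time_s: 25.65
eef_pos: [0.4555, -0.0159, 0.2776]
ee_rot: [3.139, -0.009, 0.116]
contact_force: [0.8, -0.2, -1.4]
width: 0.0449
grasp_force: 57.2
```

```bash
python3 -c "
from h import *
go(*W['short'],.275)
P=eyes.get_image('side'); e=ctrl.get_state()['eef_pos']
p=proj(P,[[*e[:2],.1]])[0].astype(int)
cv2.imwrite('pics/side8.png',cv2.resize(P['img'][p[1]-60:p[1]+60,p[0]-80:p[0]+80],None,fx=4,fy=4))
"
```

```text
t 25.65 pos [ 0.4555 -0.0159  0.2776] rot [ 3.1395 -0.0086  0.1156] F [ 0.8 -0.2 -1.4] w 0.0449 g 57.2
shares [0.9233 1.2394 0.0129] rz 0.0002 dist 0.309
```

View pics/side8.png

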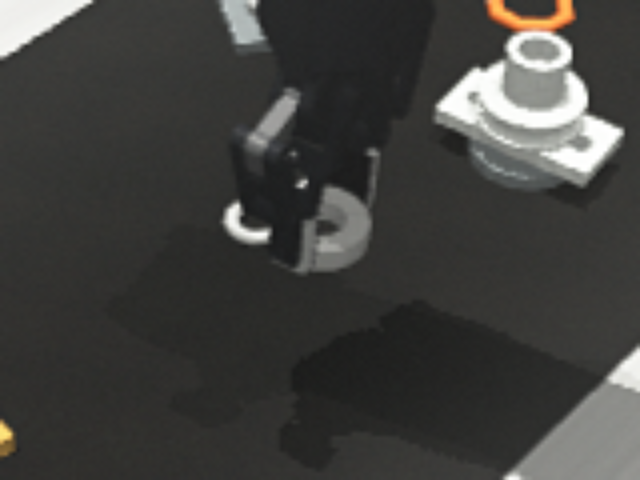

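The bearing is held level, and the stack on the tall stand stands upright. I move to the short stand.

Request:
drive_tool(increments=[{"translation": [0.09, 0.12, 0], "delta_rot": [0, 0, 0], "jaw": 1}, {"translation": [0.19, 0.25, 0], "delta_rot": [0, 0, 0], "jaw": 1}, {"translation": [0.29, 0.39, 0], "delta_rot": [0, 0, 0], "jaw": 1}, {"translation": [0.39, 0.52, 0], "delta_rot": [0, 0, 0], "jaw": 1}, {"translation": [0.48, 0.64, 0], "delta_rot": [0, 0, 0], "jaw": 1}])

```text
time_s: 26.12
eef_pos: [0.5642, -0.1339, 0.2717]
ee_rot: [-3.141, 0.003, 0.115]
contact_force: [0.1, 0.3, -0.9]
width: 0.0452
grasp_force: 57.1
```

Request:
drive_tool(increments=[{"translation": [0.1, 0.13, 0], "delta_rot": [0, 0, 0], "jaw": 1}, {"translation": [0.2, 0.26, 0], "delta_rot": [0, 0, 0], "jaw": 1}, {"translation": [0.3, 0.4, 0], "delta_rot": [0, 0, 0], "jaw": 1}, {"translation": [0.38, 0.51, 0], "delta_rot": [0, 0, 0], "jaw": 1}, {"translation": [0.44, 0.6, 0], "delta_rot": [0, 0, 0], "jaw": 1}])

```text
time_s: 26.53
eef_pos: [0.6656, -0.2434, 0.2709]
ee_rot: [-3.141, 0.003, 0.114]
contact_force: [0.4, 0.1, -1.3]
width: 0.0452
grasp_force: 57.1
```

Request:
drive_tool(increments=[{"translation": [0, 0, 0], "delta_rot": [0, 0, 0], "jaw": 1}, {"translation": [0, 0, 0], "delta_rot": [0, 0, 0], "jaw": 1}, {"translation": [0, 0, 0], "delta_rot": [0, 0, 0], "jaw": 1}, {"translation": [0, 0, 0], "delta_rot": [0, 0, 0], "jaw": 1}, {"translation": [0, 0, 0], "delta_rot": [0, 0, 0], "jaw": 1}])

```text
time_s: 26.95
eef_pos: [0.6647, -0.2399, 0.2732]
ee_rot: [-3.141, 0.001, 0.118]
contact_force: [-0.6, -0.6, -1.8]
width: 0.045
grasp_force: 57.1
```

```bash
python3 -c "
from h import *
go(*W['short'],.192)
P=eyes.get_image('side'); e=ctrl.get_state()['eef_pos']
p=proj(P,[[*W['short'],.05]])[0].astype(int); print(4*(proj(P,[[*e[:2],e[2]-.174],[*e[:2],e[2]-.16],[*W['short'],.04]])-p+[80,70]))
cv2.imwrite('pics/side9.png',cv2.resize(P['img'][p[1]-70:p[1]+50,p[0]-80:p[0]+80],None,fx=4,fy=4))
"
```

```text
t 26.95 pos [ 0.6647 -0.2399  0.2732] rot [-3.141e+00  9.000e-04  1.176e-01] F [-0.6 -0.6 -1.8] w 0.045 g 57.1
shares [0.0136 0.0062 0.4058] rz 0.0008 dist 0.081
[[327.79771335 213.55718668]
 [329.14853325 193.1848127 ]
 [319.52179816 294.08176562]]
```

View pics/side9.png

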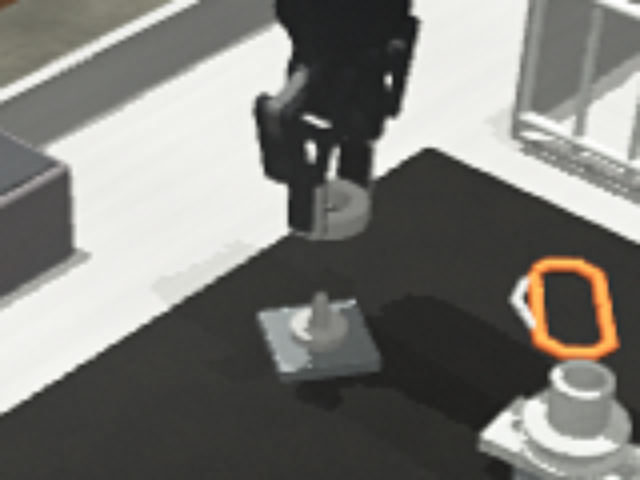

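The ring hangs level over the short pin (crop (320,300)). I descend.

Request:
drive_tool(increments=[{"translation": [0.012, 0.005, 0.06], "delta_rot": [0, 0, 0], "jaw": 1}, {"translation": [0.012, 0.005, 0.13], "delta_rot": [0, 0, 0], "jaw": 1}, {"translation": [0.012, 0.005, 0.2], "delta_rot": [0, 0, 0], "jaw": 1}, {"translation": [0.012, 0.005, 0.25], "delta_rot": [0, 0, 0], "jaw": 1}, {"translation": [0.012, 0.005, 0.25], "delta_rot": [0, 0, 0], "jaw": 1}])

```text
time_s: 27.42
eef_pos: [0.6658, -0.2416, 0.219]
ee_rot: [-3.139, 0.007, 0.116]
contact_force: [-0.6, -0.5, -0.2]
width: 0.0451
grasp_force: 57.1
```

Request:
drive_tool(increments=[{"translation": [0, 0, 0.04], "delta_rot": [0, 0, 0], "jaw": 1}, {"translation": [0, 0, 0.08], "delta_rot": [0, 0, 0], "jaw": 1}, {"translation": [0, 0, 0.11], "delta_rot": [0, 0, 0], "jaw": 1}, {"translation": [0, 0, 0.12], "delta_rot": [0, 0, 0], "jaw": 1}, {"translation": [0, 0, 0.12], "delta_rot": [0, 0, 0], "jaw": 1}])

```text
time_s: 27.83
eef_pos: [0.6673, -0.2419, 0.1987]
ee_rot: [-3.141, 0.001, 0.116]
contact_force: [0.1, -1.4, -1.2]
width: 0.0454
grasp_force: 57.1
```

```bash
python3 -c "
from h import *
go(*W['short'],.192)"
```

```text
t 27.83 pos [ 0.6673 -0.2419  0.1987] rot [-3.1412e+00  1.1000e-03  1.1580e-01] F [ 0.1 -1.4 -1.2] w 0.0454 g 57.1
shares [ 0.0016 -0.0056  0.0335] rz 0.0003 dist 0.007
```

Request:
drive_tool(increments=[{"translation": [0, 0, 0.01], "delta_rot": [0, 0, 0], "jaw": 1}, {"translation": [0, 0, 0.02], "delta_rot": [0, 0, 0], "jaw": 1}, {"translation": [0, 0, 0.03], "delta_rot": [0, 0, 0], "jaw": 1}, {"translation": [0, 0, 0.03], "delta_rot": [0, 0, 0], "jaw": 1}, {"translation": [0, 0, 0.03], "delta_rot": [0, 0, 0], "jaw": 1}])

```text
time_s: 28.25
eef_pos: [0.6675, -0.242, 0.1935]
ee_rot: [3.141, 0.0, 0.116]
contact_force: [-0.4, 0.0, -1.0]
width: 0.0452
grasp_force: 57.1
```

Request:
drive_tool(increments=[{"translation": [0, 0, 0.006], "delta_rot": [0, 0, 0], "jaw": 1}, {"translation": [0, 0, 0.01], "delta_rot": [0, 0, 0], "jaw": 1}, {"translation": [0, 0, 0.01], "delta_rot": [0, 0, 0], "jaw": 1}, {"translation": [0, 0, 0.01], "delta_rot": [0, 0, 0], "jaw": 1}])

```text
time_s: 28.58
eef_pos: [0.6678, -0.242, 0.1925]
ee_rot: [3.141, -0.001, 0.116]
contact_force: [-1.6, -0.1, 5.7]
width: 0.0457
grasp_force: 57.6
```

Seated with 5.7 N of contact. I release and retreat.

Request:
drive_tool(increments=[{"translation": [0, 0, 0], "delta_rot": [0, 0, 0], "jaw": 0}, {"translation": [0, 0, 0], "delta_rot": [0, 0, 0], "jaw": -1}, {"translation": [0, 0, 0], "delta_rot": [0, 0, 0], "jaw": -1}, {"translation": [0, 0, 0], "delta_rot": [0, 0, 0], "jaw": -1}, {"translation": [0, 0, 0], "delta_rot": [0, 0, 0], "jaw": -1}])

```text
time_s: 29.0
eef_pos: [0.6675, -0.242, 0.1911]
ee_rot: [-3.142, 0.0, 0.116]
contact_force: [0.3, -0.8, 1.2]
width: 0.0852
grasp_force: 0.0
```

Request:
drive_tool(increments=[{"translation": [0, 0, -0.1], "delta_rot": [0, 0, 0], "jaw": -1}, {"translation": [0, 0, -0.25], "delta_rot": [0, 0, 0], "jaw": -1}, {"translation": [0, 0, -0.4], "delta_rot": [0, 0, 0], "jaw": -1}, {"translation": [0, 0, -0.5], "delta_rot": [0, 0, 0], "jaw": -1}, {"translation": [0, -0.18, -0.55], "delta_rot": [0, 0, 0], "jaw": -1}])

```text
time_s: 29.42
eef_pos: [0.6637, -0.2156, 0.3049]
ee_rot: [3.132, -0.005, 0.104]
contact_force: [1.0, -1.5, -0.1]
width: 0.0855
grasp_force: 0.0
```

Request:
drive_tool(increments=[{"translation": [0, -0.18, 0], "delta_rot": [0, 0, 0], "jaw": -1}, {"translation": [0, -0.36, 0], "delta_rot": [0, 0, 0], "jaw": -1}, {"translation": [0, -0.54, 0], "delta_rot": [0, 0, 0], "jaw": -1}, {"translation": [0, -0.7, 0], "delta_rot": [0, 0, 0], "jaw": -1}, {"translation": [0, -0.8, 0], "delta_rot": [0, 0, 0], "jaw": -1}])

```text
time_s: 29.83
eef_pos: [0.6443, -0.0423, 0.3017]
ee_rot: [-3.139, -0.0, 0.121]
contact_force: [0.1, 0.8, 0.3]
width: 0.0855
grasp_force: 0.0
```

Request:
drive_tool(increments=[{"translation": [0, 0, 0], "delta_rot": [0, 0, 0], "jaw": -1}, {"translation": [0, 0, 0], "delta_rot": [0, 0, 0], "jaw": -1}, {"translation": [0, 0, 0], "delta_rot": [0, 0, 0], "jaw": -1}])

```text
time_s: 30.08
eef_pos: [0.645, -0.0486, 0.3013]
ee_rot: [3.14, 0.0, 0.115]
contact_force: [-0.3, -0.8, -0.3]
width: 0.0854
grasp_force: 0.0
```

```bash
python3 -c "
from h import *
P=eyes.get_image('side')
for k,z,r in (('tall',.078,.025),('tall',.048,.04),('tall',.028,.06),('short',.032,.03)):
  X=blob(P,np.array(W[k]),z,r,.004); h=X[:,:2].astype(np.float32); D=deproj(P,proj(P,X).round()); A=np.c_[h,np.ones(len(h))]
  print(k,z,len(X),h.mean(0),'z',np.median(D[:,2]),'plane',np.linalg.lstsq(A,D[:,2],rcond=None)[0].round(3))
for k in ('carabiner_mid','snapgate_mid','eyebolt_mid','gauge_mid'):
  for d in eyes.outline_of(P,k)[:1]: print(k,np.round(d['centre']),round(d['conf'],2))
cv2.imwrite('pics/side10.png',P['img'][100:400,80:500].repeat(1,0))
"
```

```text
tall 0.078 86 [ 0.4779472 -0.237556 ] z 0.07655624097683233 plane [-0.014  0.017  0.088]
tall 0.048 228 [ 0.47303134 -0.23046982] z 0.04696839928627311 plane [ 0.009 -0.011  0.04 ]
tall 0.028 294 [ 0.46989316 -0.23348029] z 0.027469642831709107 plane [0.001 0.004 0.028]
short 0.032 154 [ 0.66433483 -0.23769625] z 0.03066156243939988 plane [ 0.013 -0.024  0.017]
carabiner_mid [367. 143.] 0.9
snapgate_mid [167. 397.] 0.84
eyebolt_mid [221. 341.] 0.7
gauge_mid [276. 269.] 0.56
```

View pics/side10.png

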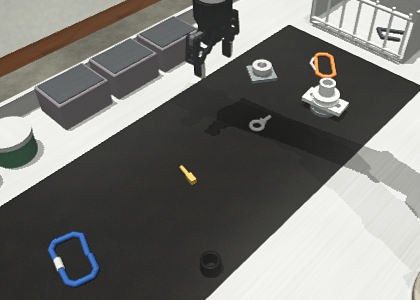

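The picture shows the full stack on the tall stand (325,95) and the bearing ring on the short stand (262,68), all level and at the right heights. The carabiner, snapgate, eyebolt, gauge and black tube have not moved.

```bash
python3 -c "
from h import *
print(workorder.finish_job())"
```

```text
the job is handed in; nothing more can be done
None
```

The job is handed in: cheek plate, sheave and white spacer tube are threaded in that order on the tall stand and the bearing ring is on the short one, all flat and fully down in the last camera check, nothing else moved, at about 30 s on the clock.

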